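Sort cell modules into test dock and reject tray, seat them and switch on

TASK

Sort the cell modules on the bench by the tag on top: each module with the round tag goes into a nest of its own in the test dock (the one with copper contacts) and is pressed down until it is fully home on the nest floor; each module with the long bar tag goes into a pocket of its own in the grey reject tray, lying flat; all stay tag up. Only when every module is in its place, throw the station's lever right over to on (away from the robot). Leave the beaker, jar and screwdriver where they are.

Things in the scene. Friction and masses are not known exactly. Their poses are not given: they have to be found in the camera images.
- pass1: a cell module: plain white box housing 76 long (its x) x 48 wide (its y) x 30 mm high, 0.18 kg, with a raised ROUND black tag (32 mm across, 2 mm high) in the middle of its top: passed; origin at the centre of its underside, z up. May be absent (None from the start)
- pass2: a cell module: plain white box housing 76 long (its x) x 48 wide (its y) x 30 mm high, 0.18 kg, with a raised ROUND black tag (32 mm across, 2 mm high) in the middle of its top: passed; origin at the centre of its underside, z up. May be absent (None from the start)
- pass3: a cell module: plain white box housing 76 long (its x) x 48 wide (its y) x 30 mm high, 0.18 kg, with a raised ROUND black tag (32 mm across, 2 mm high) in the middle of its top: passed; origin at the centre of its underside, z up. May be absent (None from the start)
- rej1: a cell module: plain white box housing 76 long (its x) x 48 wide (its y) x 30 mm high, 0.18 kg, with a raised LONG BAR black tag (52 x 9 mm along its x, 2 mm high) in the middle of its top: rejected; origin at the centre of its underside, z up. May be absent (None from the start)
- rej2: a cell module: plain white box housing 76 long (its x) x 48 wide (its y) x 30 mm high, 0.18 kg, with a raised LONG BAR black tag (52 x 9 mm along its x, 2 mm high) in the middle of its top: rejected; origin at the centre of its underside, z up. May be absent (None from the start)
- rej3: a cell module: plain white box housing 76 long (its x) x 48 wide (its y) x 30 mm high, 0.18 kg, with a raised LONG BAR black tag (52 x 9 mm along its x, 2 mm high) in the middle of its top: rejected; origin at the centre of its underside, z up. May be absent (None from the start)
- dock: test dock for passed modules, fixed: aluminium base 270 (its x) x 86 x 12 mm with black corner lips up to 31 mm above the bench making three nests in a row along its x, 88 mm apart; origin at the centre of its underside. In each nest is a stiff copper contact block
- tray: reject tray, fixed: plain grey plastic, 270 (its x) x 86 mm, floor 6 mm thick, lips up to 20 mm above the bench, three pockets in a row along its x, 88 mm apart, without copper blocks; origin at the centre of its underside
- nest1 (a point): centre of nest 1 of the dock at its floor (12 mm above the bench), axes as the dock. The nest is 82 (x) x 54 mm (y) inside, 3 mm play all round a module; the lips have 50 mm gaps at the middle of both long sides for the fingers. The underside of a fully seated module is at this point, of one not yet pressed 10 mm higher
- nest2 (a point): centre of nest 2 of the dock at its floor (12 mm above the bench), axes as the dock. The nest is 82 (x) x 54 mm (y) inside, 3 mm play all round a module; the lips have 50 mm gaps at the middle of both long sides for the fingers. The underside of a fully seated module is at this point, of one not yet pressed 10 mm higher
- nest3 (a point): centre of nest 3 of the dock at its floor (12 mm above the bench), axes as the dock. The nest is 82 (x) x 54 mm (y) inside, 3 mm play all round a module; the lips have 50 mm gaps at the middle of both long sides for the fingers. The underside of a fully seated module is at this point, of one not yet pressed 10 mm higher
- seat1 (a joint): copper contact block of nest 1: 0 = raised 10 mm above the nest floor, 0.010 = pressed flush with it. It moves down at about 6 N and stays where it is pushed; a module's weight does not move it
- seat2 (a joint): copper contact block of nest 2: 0 = raised 10 mm above the nest floor, 0.010 = pressed flush with it. It moves down at about 6 N and stays where it is pushed; a module's weight does not move it
- seat3 (a joint): copper contact block of nest 3: 0 = raised 10 mm above the nest floor, 0.010 = pressed flush with it. It moves down at about 6 N and stays where it is pushed; a module's weight does not move it
- pocket1 (a point): centre of pocket 1 of the reject tray at its floor (6 mm above the bench), axes as the tray; 82 x 54 mm inside, finger gaps as in the nests
- pocket2 (a point): centre of pocket 2 of the reject tray at its floor (6 mm above the bench), axes as the tray; 82 x 54 mm inside, finger gaps as in the nests
- pocket3 (a point): centre of pocket 3 of the reject tray at its floor (6 mm above the bench), axes as the tray; 82 x 54 mm inside, finger gaps as in the nests
- switch_base: switch block of the test station, fixed: blue-painted, 70 (its x) x 50 x 25 mm, origin at the centre of its underside; the lever's pivot is 22 mm above the origin and the lever swings in its x-z plane
- switch (a joint): the station's toggle lever: 0 = off, leaning 0.5 rad to the block's -x; 1.0 = fully on, leaning 0.5 rad to its +x; stays where it is left, light to push
- switch_tip (a point): centre of the 26 mm black ball at the lever's end, 80 mm from the pivot
- beaker: bystander: glass beaker 72 mm across, 85 mm high, origin under its centre
- jar: bystander: amber jar 60 mm across, 80 mm high, origin under its centre
- driver: bystander: screwdriver lying on the bench, about 200 mm long and up to 30 mm thick, origin under its middle
Things that resemble listed ones, but are neither listed nor needed, are in the scene too. Leave any purple look-alike of the rej2 alone.

How it is judged:
On the way, in this order (a step that is already met when the one before it is completed fails the run):
1. every passed module is fully home in a dock nest and every rejected module lies in a tray pocket (((horizontal distance between pass1 and nest1 below 0.007 m and z of pass1 in the frame of nest1 below 0.003 m and angle between the x axis of pass1 and the x axis of nest1, either way round below 0.15 rad and angle between pass1's own z axis and vertical below 0.08 rad) or (horizontal distance between pass1 and nest2 below 0.007 m and z of pass1 in the frame of nest2 below 0.003 m and angle between the x axis of pass1 and the x axis of nest2, either way round below 0.15 rad and angle between pass1's own z axis and vertical below 0.08 rad) or (horizontal distance between pass1 and nest3 below 0.007 m and z of pass1 in the frame of nest3 below 0.003 m and angle between the x axis of pass1 and the x axis of nest3, either way round below 0.15 rad and angle between pass1's own z axis and vertical below 0.08 rad)) and ((horizontal distance between pass2 and nest1 below 0.007 m and z of pass2 in the frame of nest1 below 0.003 m and angle between the x axis of pass2 and the x axis of nest1, either way round below 0.15 rad and angle between pass2's own z axis and vertical below 0.08 rad) or (horizontal distance between pass2 and nest2 below 0.007 m and z of pass2 in the frame of nest2 below 0.003 m and angle between the x axis of pass2 and the x axis of nest2, either way round below 0.15 rad and angle between pass2's own z axis and vertical below 0.08 rad) or (horizontal distance between pass2 and nest3 below 0.007 m and z of pass2 in the frame of nest3 below 0.003 m and angle between the x axis of pass2 and the x axis of nest3, either way round below 0.15 rad and angle between pass2's own z axis and vertical below 0.08 rad)) and ((horizontal distance between pass3 and nest1 below 0.007 m and z of pass3 in the frame of nest1 below 0.003 m and angle between the x axis of pass3 and the x axis of nest1, either way round below 0.15 rad and angle between pass3's own z axis and vertical below 0.08 rad) or (horizontal distance between pass3 and nest2 below 0.007 m and z of pass3 in the frame of nest2 below 0.003 m and angle between the x axis of pass3 and the x axis of nest2, either way round below 0.15 rad and angle between pass3's own z axis and vertical below 0.08 rad) or (horizontal distance between pass3 and nest3 below 0.007 m and z of pass3 in the frame of nest3 below 0.003 m and angle between the x axis of pass3 and the x axis of nest3, either way round below 0.15 rad and angle between pass3's own z axis and vertical below 0.08 rad)) and ((horizontal distance between rej1 and pocket1 below 0.007 m and z of rej1 in the frame of pocket1 below 0.003 m and angle between the x axis of rej1 and the x axis of pocket1, either way round below 0.15 rad and angle between rej1's own z axis and vertical below 0.08 rad) or (horizontal distance between rej1 and pocket2 below 0.007 m and z of rej1 in the frame of pocket2 below 0.003 m and angle between the x axis of rej1 and the x axis of pocket2, either way round below 0.15 rad and angle between rej1's own z axis and vertical below 0.08 rad) or (horizontal distance between rej1 and pocket3 below 0.007 m and z of rej1 in the frame of pocket3 below 0.003 m and angle between the x axis of rej1 and the x axis of pocket3, either way round below 0.15 rad and angle between rej1's own z axis and vertical below 0.08 rad)) and ((horizontal distance between rej2 and pocket1 below 0.007 m and z of rej2 in the frame of pocket1 below 0.003 m and angle between the x axis of rej2 and the x axis of pocket1, either way round below 0.15 rad and angle between rej2's own z axis and vertical below 0.08 rad) or (horizontal distance between rej2 and pocket2 below 0.007 m and z of rej2 in the frame of pocket2 below 0.003 m and angle between the x axis of rej2 and the x axis of pocket2, either way round below 0.15 rad and angle between rej2's own z axis and vertical below 0.08 rad) or (horizontal distance between rej2 and pocket3 below 0.007 m and z of rej2 in the frame of pocket3 below 0.003 m and angle between the x axis of rej2 and the x axis of pocket3, either way round below 0.15 rad and angle between rej2's own z axis and vertical below 0.08 rad)) and ((horizontal distance between rej3 and pocket1 below 0.007 m and z of rej3 in the frame of pocket1 below 0.003 m and angle between the x axis of rej3 and the x axis of pocket1, either way round below 0.15 rad and angle between rej3's own z axis and vertical below 0.08 rad) or (horizontal distance between rej3 and pocket2 below 0.007 m and z of rej3 in the frame of pocket2 below 0.003 m and angle between the x axis of rej3 and the x axis of pocket2, either way round below 0.15 rad and angle between rej3's own z axis and vertical below 0.08 rad) or (horizontal distance between rej3 and pocket3 below 0.007 m and z of rej3 in the frame of pocket3 below 0.003 m and angle between the x axis of rej3 and the x axis of pocket3, either way round below 0.15 rad and angle between rej3's own z axis and vertical below 0.08 rad))), for 0.3 s.
2. then the lever is thrown to on (value of joint switch above 0.85 rad), for 0.2 s.
At the end, for the whole second after the job is handed in: Every passed module present is in a dock nest and every rejected one in a tray pocket, centred within 7 mm, lengthwise within 0.15 rad, upright within 0.08 rad, its underside within 3 mm of the nest or pocket floor, and at rest; the lever is past 0.85 rad (all of step 1 and value of joint switch above 0.85 rad and linear speed of each of pass1, rej1, pass2, rej2, pass3, rej3 below 0.03 m/s); the robot touches nothing.
It fails at once if the beaker is moved more than 30 mm (distance of beaker from where it was at the start of the episode above 0.03 m).
It fails at once if the jar is moved more than 30 mm (distance of jar from where it was at the start of the episode above 0.03 m).
It fails at once if the driver is moved more than 30 mm (distance of driver from where it was at the start of the episode above 0.03 m).
Of pass1, rej1, pass2, rej2, pass3, rej3 only 4 to 6 are there at a start; the rules pass over those that are not, and their reading is None.
At some moment in a run one of pass1, rej1, pass2, rej2, pass3, rej3 may be knocked a few centimetres aside while the robot is not near it.
Once in a run the grip may slacken for a moment while it holds something.
It also fails if it takes over 210 s, if anything falls off the work surface, if the arm or the gripper's body presses on something with over 40 N, if the wrist force passes 120 N, or if a joint passes its speed limit or range.

ROBOT

A 7-joint arm with a two-finger parallel gripper is mounted at the origin on the work surface. World frame = base frame: x ahead of the robot, y to its left, z up, the work surface at z = 0. Lengths are in m, angles in rad, forces in N, time in s.
With the tool pointing down it reaches from about 0.35 to 0.775 m from the base axis. Payload 3.1 kg.
Tool frame: the origin (TCP) lies midway between the tips of the shut fingers; the grasp point (between the pads) lies 19 mm behind it; z points along the fingers, y is the direction in which the jaws open and shut (so a half turn about z gives the same grasp; the last joint's range is limited). The gripper opens to 85 mm and grips with 20 to 120 N. Pads are 22 mm wide; open, the fingers measure 114 mm over their backs; the gripper's body (76 mm by 85 mm) begins 54 mm behind the grasp point. The pads swing forward as they close: fully open they stand 13 mm farther back than shut.
Start: joints at [-1.335, 0.311, 0.014, 1.512, -0.004, 1.319, -0.027], TCP at [0.151, 0.529, 0.231] pointing down, gripper open.
Joint ranges: [-2.7, 2.7], [-0.3, 1.91], [-1.27, 1.3], [0.12, 2.57], [-1.44, 4.58], [0.2, 2.03], [-3.05, 3.05]. Speed limits (rad/s): [2.79, 2.79, 3.14, 3.14, 3.14, 3.14, 3.14].

INTERFACE

Orientations are given as a rotation vector (axis times angle).
In Python, from plant import ctrl gives the robot as it stands.
- The arm moves only by the tool step_arm, never from a script. Its argument "series" is a list that holds one entry, the list of rows, each a list of 5 numbers: the finger opening in cm, from 0 to 8.54, then the shift along the world's x, y, z in cm, then the turn about the world's z in rad. A call has exactly 8 rows; each row shifts and turns the commanded pose from where the row before left it; what a row does not reach is not made up. A row lasts 1/12 s, in which the tool goes at most 41.7 mm and 7.16 degrees, less where a joint would pass 70% of its speed; a pose out of reach is approached as far as the arm can. A call is refused whole if a number of a shift passes 4.17 or a number of a turn 0.125, either way. A call with a gripper value outside its range is refused whole. The fingers move at their own pace and stop on an object; "grip_force" is the grip in N (left out, the last holds). Time passes only in rows, so rows that do not move let the fingers close, or fill a call up. It gives the time, the measured TCP pose, the force and the opening at its end, in the units of the state.
- ctrl.sense(): the state, without advancing time (a new reading comes with each control period).
- ctrl.grab_frame(name): name is "side" or "top" or "wrist"; returns (picture, depth): 384x512x3 uint8, red, green, blue; 384x512 float32, m along the optical axis (not along the pixel's ray), 0 where there is no reading.
- ctrl.camera_info(name): a dict with "fx", "fy", "cx", "cy" (pixels), "rvec" (rotation vector, rad) and "tvec" (3), from world to camera coordinates, as OpenCV has them. Camera axes: x right, y down, z forward; pixel columns grow to the right and rows downward; lengths in m; the calibration is good to about 2 mm. A picture is of the moment at which its call begins: read the wrist's pose just before it. camera_info takes no time and is no camera call; for the wrist camera it gives the pose at the moment of the call.
- ctrl.hand_in(): hands the job in, once; it reports no verdict.
The state is a dict: "clock": time; "qpos": joint angles; "joint_vel": joint speeds; "joint_efforts": joint torques, N m; "ee_pos": TCP position; "orientation": TCP orientation; "ft_force": force on the tool from outside, world axes, zero at the start; "ft_torque": the same for the moment, N m; "gripper_width": opening from 0.0 (shut) to 1.0 (fully open).
Only numpy, scipy, OpenCV 4.12 (cv2) and the standard library are available. Lean on these libraries where they do the work, as an engineer would, in place of code of your own. Each camera call takes 0.05 s, during which the arm holds its last target.

## Working session

There is one attempt and no reset: what is moved stays moved. The work goes in short steps, Python scripts to look and compute and a tool call to move; the robot and the scene stay as the last step left them, time stands still between calls to the robot, and variables do not carry over. Pictures are saved under pics/ and viewed, and the job is handed in when it is done.

Besides the shell and the picture viewer there is one more tool, called after "Emit:" as name([rows], argument=value, ...), one row to a line, values as JSON. step_arm: Moves the arm, as the interface text tells. Its arguments: {"type":"object","properties":{"series":{"type":"array","items":{"type":"array","items":{"type":"array","items":{"type":"number"}}}},"grip_force":{"type":"number"}},"required":["series"]}

```bash
ls; mkdir -p pics; cat > h.py <<'E'
import numpy as np, cv2
from plant import ctrl
def snap(n,tag):
    info=ctrl.camera_info(n); im,d=ctrl.grab_frame(n)
    cv2.imwrite(f'pics/{tag}.png',cv2.cvtColor(im,cv2.COLOR_RGB2BGR)); np.savez(f'pics/{tag}.npz',d=d,im=im,**{k:np.array(v) for k,v in info.items()})
def load(tag): return np.load(f'pics/{tag}.npz')
def px(f,u,v,z=None):
    R=cv2.Rodrigues(f['rvec'].astype(float))[0]; t=f['tvec'].reshape(3)
    ray=np.array([(u-f['cx'])/f['fx'],(v-f['cy'])/f['fy'],1.0])
    c=-R.T@t; r=R.T@ray
    if z is None: s=f['d'][int(round(v)),int(round(u))]
    else: s=(z-c[2])/r[2]
    return c+s*r
def crop(tag,x0,y0,x1,y1,k):
    im=cv2.imread(f'pics/{tag}.png')[y0:y1,x0:x1]; cv2.imwrite(f'pics/{tag}_c{x0}_{y0}.png',cv2.resize(im,None,fx=k,fy=k,interpolation=cv2.INTER_CUBIC))
E
python3 - <<'E'
from h import *
s=ctrl.sense(); print(s)
snap('top','t0'); snap('side','s0')
f=load('t0'); print({k:f[k] for k in ['fx','fy','cx','cy','rvec','tvec']})
E
```

```text
pics
{'clock': 0.0, 'qpos': array([-1.33474103,  0.31172879,  0.013983  ,  1.51308572, -0.00435092,
        1.31917891, -0.02717937]), 'joint_vel': array([ 0.00085207,  0.00042097,  0.00113155, -0.00048159,  0.00036085,
        0.00058247, -0.00095683]), 'joint_efforts': array([-1.65704574e-05, -3.79912627e+01,  1.46062612e-01, -2.30594587e+01,
        1.22054428e-02,  1.34266188e-02, -7.91397497e-06]), 'ee_pos': array([0.15060804, 0.52821265, 0.23020778]), 'orientation': array([-0.43468588, -3.11118336,  0.00371265]), 'ft_force': array([-0.10006308, -0.25718603, -1.08770899]), 'ft_torque': array([ 0.0668002 , -0.01915092,  0.02924144]), 'gripper_width': 0.9971804366944949}
{'fx': array(414.98850668), 'fy': array(414.98850668), 'cx': array(256.23017199), 'cy': array(187.28213416), 'rvec': array([ 2.11655169, -2.12539019,  0.21536255]), 'tvec': array([0.01809388, 0.5448185 , 1.01139413])}
```

View pics/t0.png

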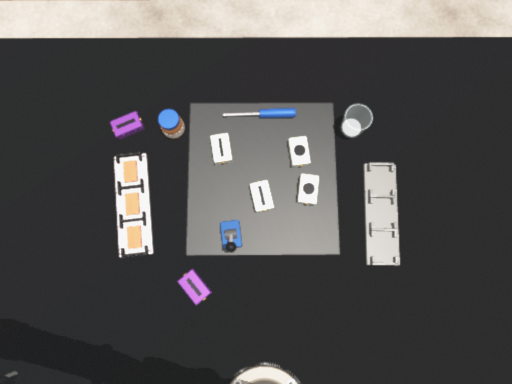

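View pics/s0.png

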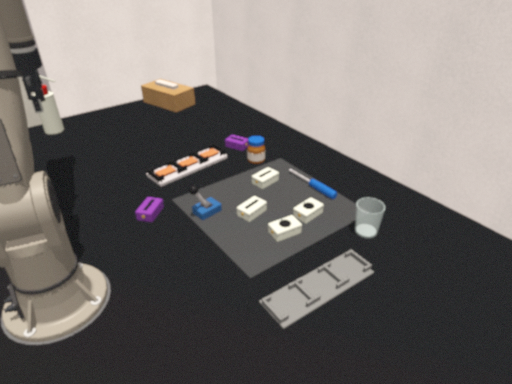

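```bash
python3 - <<'E'
from h import *
crop('t0',95,95,255,265,4.5)
crop('t0',195,95,345,265,3.5)
crop('t0',345,95,415,275,3.3)
E
```

```text
(no output)
```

View pics/t0_c95_95.png

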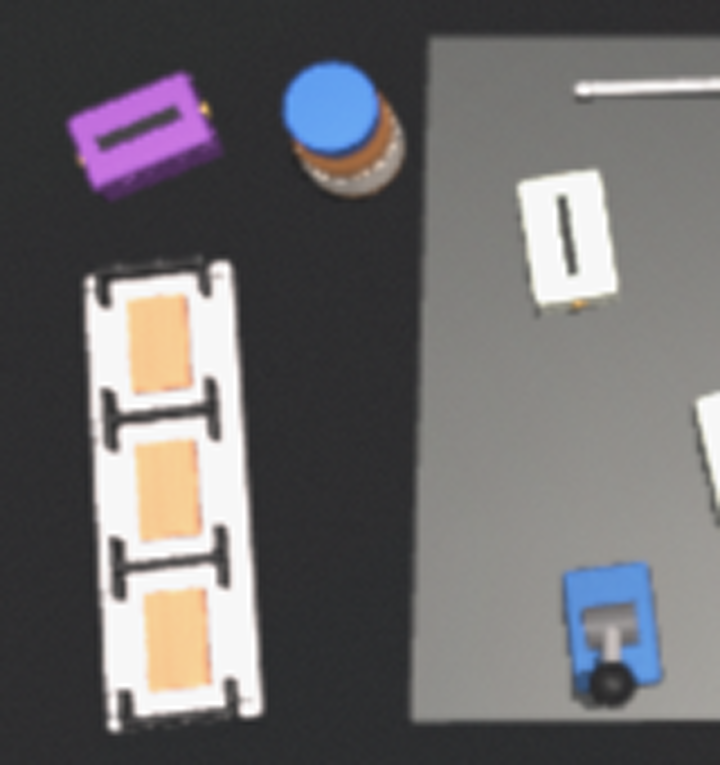

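View pics/t0_c195_95.png

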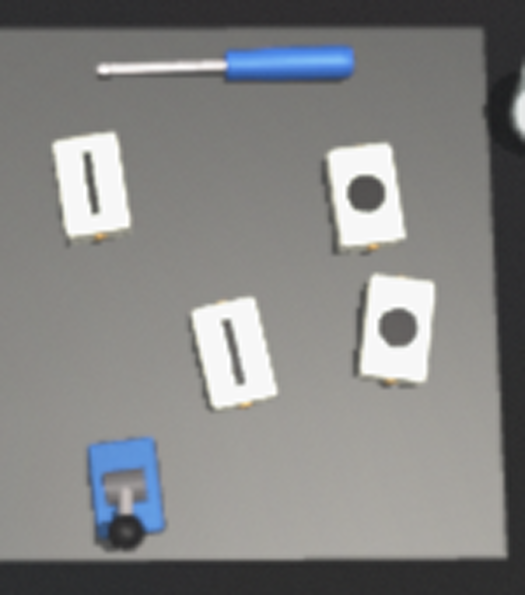

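View pics/t0_c345_95.png

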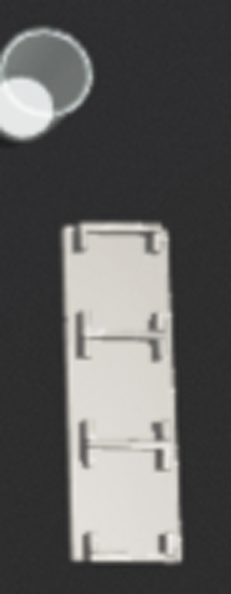

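```bash
python3 - <<'E'
from h import *
f=load('t0'); im=f['im'].astype(int)
d=f['d']
# height map
H,W=d.shape
R=cv2.Rodrigues(f['rvec'].astype(float))[0]; t=f['tvec'].reshape(3)
vv,uu=np.mgrid[0:H,0:W]
P=np.stack([(uu-f['cx'])/f['fx']*d,(vv-f['cy'])/f['fy']*d,d],-1)
Wd=(P-t)@R
np.save('w0.npy',Wd)
print('table z', np.median(Wd[150:250,330:345,2]), Wd[200,150:170,2].mean())
g=im.sum(2)
def blob(x0,y0,x1,y1,z,cond,name):
    m=np.zeros((H,W),np.uint8); m[y0:y1,x0:x1]=cond[y0:y1,x0:x1]
    n,l,st,c=cv2.connectedComponentsWithStats(m)
    i=1+np.argmax(st[1:,4]); m=(l==i)
    v,u=np.nonzero(m)
    pts=np.array([px(f,a,b,z)[:2] for a,b in zip(u,v)])
    r=cv2.minAreaRect((pts*1000).astype(np.float32))
    cov=np.cov(pts.T); w,e=np.linalg.eigh(cov); ang=np.arctan2(e[1,1],e[0,1])
    print(name,len(u),'cent',pts.mean(0).round(4),'rect',np.round(r[0],1),np.round(r[1],1),round(r[2],1),'pca',round(np.degrees(ang),1))
white=(g>570)
# housings at 30mm (incl. tag hole filled)
hz=(Wd[...,2]>0.02)
for n,(a,b) in dict(bA=(221,149),bB=(262,196),rA=(300,151),rB=(309,189)).items():
    blob(a-18,b-22,a+18,b+22,0.030,white,n)
    blob(a-9,b-13,a+9,b+13,0.032,g<380,n+'tag')
    print(Wd[b,a])
orange=(im[...,0]>180)&(im[...,2]<150)&(im[...,1]<220)
for n,(a,b) in dict(n3=(131,171),n2=(132,204),n1=(135,237)).items():
    blob(a-12,b-15,a+12,b+15,0.022,orange,n); print(Wd[b,a])
blob(110,148,160,262,0.012,g>450,'dock')
blob(358,158,405,270,0.006,g>380,'tray')
blue=(im[...,2]>im[...,0]+60)
blob(215,215,250,255,0.025,blue,'switch')
for u,v in [(230,246),(230,235),(169,120),(357,117),(381,180),(381,214),(382,248)]: print(u,v,Wd[v,u])
E
```

```text
table z 0.002034535195831296 0.0015332229600783873
bA 469 cent [0.6591 0.1103] rect [659.5 110.3] [77.9 49.4] 8.7 pca -171.0
bAtag 28 cent [0.6593 0.1103] rect [659.3 110.3] [45.2  3.9] 9.7 pca -170.8
[0.65334363 0.1090731  0.03292673]
bB 498 cent [0.5283 0.0024] rect [528.    2.4] [79.4 49.2] 12.6 pca -167.8
bBtag 25 cent [0.5297 0.0028] rect [528.9   2.6] [43.6  3.5] 12.4 pca -167.6
[0.52570909 0.00076532 0.03331793]
rA 420 cent [ 0.6501 -0.0994] rect [650.8 -99.2] [77.6 49.4] 7.5 pca -172.4
rAtag 80 cent [ 0.6511 -0.0996] rect [ 651.6 -100.3] [24.  25.1] 88.7 pca -166.9
[ 0.64802212 -0.10177287  0.02998877]
rB 444 cent [ 0.5464 -0.1207] rect [ 546.9 -120.8] [49.3 77.6] 82.5 pca 172.6
rBtag 78 cent [ 0.5464 -0.1209] rect [ 545.5 -121.2] [23.8 24. ] 89.8 pca 135.9
[ 0.54420515 -0.12258593  0.03145498]
n3 209 cent [0.5962 0.3508] rect [596.6 349.9] [53.5 29.2] 3.3 pca -177.3
[0.59641171 0.34838018 0.02249011]
n2 100 cent [0.5039 0.3463] rect [508.9 343.8] [51.2 20.8] 3.2 pca -173.0
[0.50750152 0.34072573 0.02332246]
n1 137 cent [0.419  0.3333] rect [422.1 330.1] [51.7 28.3] 2.9 pca -171.4
[0.421405   0.32805322 0.02457687]
dock 2966 cent [0.5081 0.3419] rect [510.8 342.6] [270.5  88.7] 6.4 pca -173.4
tray 3169 cent [ 0.4819 -0.3157] rect [ 486.6 -315.6] [ 86.3 274.5] 88.4 pca 178.3
switch 326 cent [0.4339 0.0817] rect [429.   82.6] [68.6 49.2] 6.5 pca -160.4
230 246 [0.39264945 0.078848   0.10880884]
230 235 [0.42418121 0.08293204 0.04051203]
169 120 [0.71728932 0.24020831 0.08067269]
357 117 [ 0.7468578  -0.26166437  0.02113371]
381 180 [ 0.57242281 -0.3200509   0.00946053]
381 214 [ 0.48083901 -0.31521093  0.00622442]
382 248 [ 0.39135859 -0.31145652  0.00849717]
```

```bash
python3 - <<'E'
from h import *
f=load('t0')
for n,u,v in [('n3',160,343.5),('n2',168.5,490),('n1',178,640)]:
    print(n,px(f,u/4.5+94.6,v/4.5+94.6,.022).round(4))
for u,v in [(85,278),(232,262),(262,715),(110,730)]: print('dock',px(f,u/4.5+94.6,v/4.5+94.6,.012).round(4))
for u,v in [(64,228),(168,232),(181,560),(72,560)]: print('tray',px(f,u/3.3+344.6,v/3.3+94.6,.006).round(4))
snap('wrist','w0'); print(ctrl.camera_info('wrist'))
im=f['im'].astype(int); 
E
```

```text
n3 [0.5967 0.3508 0.022 ]
n2 [0.5091 0.3411 0.022 ]
n1 [0.4221 0.331  0.022 ]
dock [0.6397 0.401  0.012 ]
dock [0.6494 0.3133 0.012 ]
dock [0.3798 0.2835 0.012 ]
dock [0.3717 0.37   0.012 ]
tray [ 0.6187 -0.2777  0.006 ]
tray [ 0.615  -0.3633  0.006 ]
tray [ 0.3494 -0.3549  0.006 ]
tray [ 0.3498 -0.2691  0.006 ]
{'fx': 265.4277624255874, 'fy': 265.4277624255874, 'cx': 256.60569933506906, 'cy': 190.87722846059012, 'rvec': array([-2.29372139, -1.73085143, -0.2748659 ]), 'tvec': array([-0.54848893, -0.04060262,  0.38096962])}
```

View pics/w0.png

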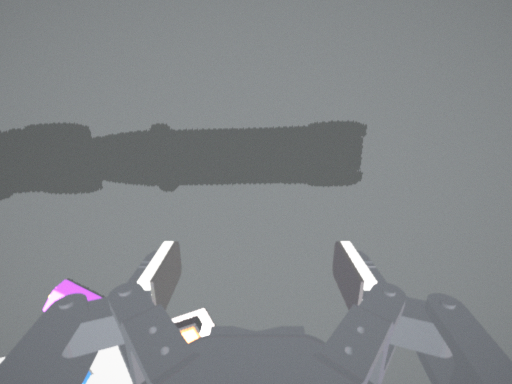

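Emit:
step_arm([
  [[8.5,3.2,-2.6,0,0.027],[8.5,3.2,-2.6,0,0.027],[8.5,3.2,-2.6,0,0.027],[8.5,3.2,-2.6,0,0.027],[8.5,3.2,-2.6,0,0.027],[8.5,3.2,-2.6,0,0.027],[8.5,3.2,-2.6,0,0.027],[8.5,3.2,-2.6,0,0.027]],
], grip_force=50)

```text
clock: 0.82
ee_pos: [0.4079, 0.3193, 0.2312]
orientation: [-0.095, -3.14, 0.0]
ft_force: [0.1, 0.3, 0.3]
gripper_width: 0.999
```

Emit:
step_arm([
  [[8.5,3.2,-2.6,0,0.027],[8.5,3.2,-2.6,0,0.027],[8.5,3.2,-2.6,-1,0.027],[8.5,3.2,-2.6,-1,0.027],[8.5,3.2,-2.6,-1,0.027],[8.5,3.2,-2.6,-1,0.027],[8.5,3.0,-2.6,-1,0.027],[8.5,0,0,-1,0.027]],
])

```text
clock: 1.48
ee_pos: [0.6321, 0.1291, 0.1702]
orientation: [-0.224, 3.13, -0.015]
ft_force: [-0.4, -1.1, 0.1]
gripper_width: 0.996
```

```bash
cat >> h.py <<'E'
def pose():
    s=ctrl.sense(); R=cv2.Rodrigues(np.array(s['orientation'],float))[0]
    yaw=np.arctan2(-R[0,1],R[1,1]) # module-x yaw if jaw along module y
    yaw=(yaw+np.pi/2)%np.pi-np.pi/2
    return s,np.array(s['ee_pos']),yaw,R
def go(x,y,z,yawdeg):
    s,p,yw,R=pose()
    d=(np.array([x,y,z])-p)*100
    print('t',round(s['clock'],2),'p',p.round(4),'yaw',np.degrees(yw).round(2),'tilt',np.degrees(np.arccos(-R[2,2])).round(2),'q7',np.round(s['qpos'],2),'w',round(s['gripper_width'],3),'F',np.round(s['ft_force'],1))
    print('delta cm',d.round(2),'turn',(np.radians(yawdeg)-yw).round(4))
E
python3 - <<'E'
from h import *
snap('wrist','w1'); go(.659,.1103,.12,8.9)
R=cv2.Rodrigues(ctrl.camera_info('wrist')['rvec'])[0]; print(-R.T@ctrl.camera_info('wrist')['tvec'],R[2])
E
```

```text
t 1.53 p [0.6279 0.1331 0.1677] yaw 8.4 tilt 0.43 q7 [-0.4   0.55  0.26  1.34 -0.14  1.28  1.58] w 0.995 F [-0.7 -0.1 -2.3]
delta cm [ 3.11 -2.28 -4.77] turn 0.0087
[0.54890411 0.12195748 0.31089274] [ 0.30555847  0.03920084 -0.95136603]
```

View pics/w1.png

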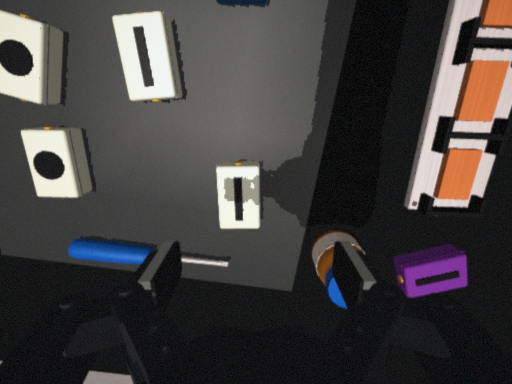

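```bash
python3 - <<'E'
from h import *
f=load('w1')
for n,u,v,z in [('bA',239,200,.032),('bB',145,57,.032),('rA',48,165,.032),('rB',15,57,.032),('n3?',459,174,.022),('n2',482,91,.022)]: print(n,px(f,u,v,z).round(4))
E
```

```text
bA [0.6582 0.1109 0.032 ]
bB [0.5262 0.0041 0.032 ]
rA [ 0.6481 -0.0998  0.032 ]
rB [ 0.5438 -0.1204  0.032 ]
n3? [0.5952 0.3512 0.022 ]
n2 [0.5086 0.3413 0.022 ]
```

Emit:
step_arm([
  [[8.5,1.6,-1.1,-1.5,0.009],[8.5,1.5,-1.1,-2.0,0],[8.5,0,0,-2.5,0],[8.5,0,0,-2.5,0],[8.5,0,0,-2,0],[8.5,0,0,0,0],[8.5,0,0,0,0],[8.5,0,0,0,0]],
])

```text
clock: 2.2
ee_pos: [0.6583, 0.1197, 0.0686]
orientation: [-0.257, 3.129, 0.001]
ft_force: [1.1, -0.5, 1.2]
gripper_width: 0.994
```

```bash
python3 - <<'E'
from h import *
go(.6587,.1105,.004,8.9)
E
```

```text
t 2.2 p [0.6583 0.1197 0.0686] yaw 9.4 tilt 0.13 q7 [-0.35  0.68  0.24  1.37 -0.17  1.11  1.65] w 0.994 F [ 1.1 -0.5  1.2]
delta cm [ 0.04 -0.92 -6.46] turn -0.0087
```

Emit:
step_arm([
  [[8.5,0,-0.9,-1.0,-0.009],[8.5,0,0,-2.0,0],[8.5,0,0,-2.0,0],[8.5,0,0,-1.0,0],[8.5,0,0,-0.4,0],[8.5,0,0,0,0],[8.5,0,0,0,0],[8.5,0,0,0,0]],
])

```text
clock: 2.87
ee_pos: [0.6589, 0.1099, 0.0046]
orientation: [-0.242, 3.129, 0.0]
ft_force: [0.2, -0.1, 0.7]
gripper_width: 0.996
```

```bash
python3 - <<'E'
from h import *
go(.6587,.1105,.004,8.9); snap('wrist','w2')
E
```

```text
t 2.87 p [0.6589 0.1099 0.0046] yaw 8.84 tilt 0.18 q7 [-0.33  0.74  0.23  1.43 -0.19  0.99  1.67] w 0.996 F [ 0.2 -0.1  0.7]
delta cm [-0.02  0.06 -0.06] turn 0.001
```

View pics/w2.png

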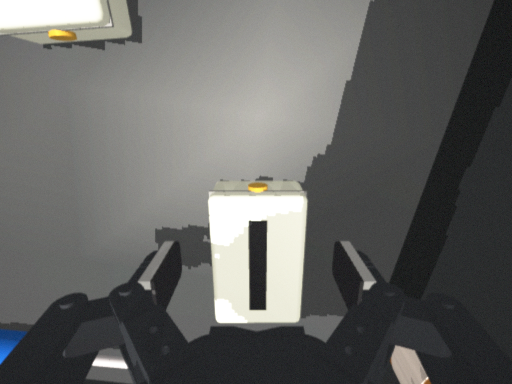

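Emit:
step_arm([
  [[0,0,0,0,0],[0,0,0,0,0],[0,0,0,0,0],[0,0,0,0,0],[0,0,0,0,0],[0,0,0,0,0],[0,0,0,0,0],[0,0,0,0,0]],
], grip_force=60)

```text
clock: 3.58
ee_pos: [0.6581, 0.11, 0.0037]
orientation: [-0.242, 3.131, 0.0]
ft_force: [0.1, 0.1, 5.6]
gripper_width: 0.549
```

Emit:
step_arm([
  [[0,0,0,1.0,0],[0,0,0,2,0],[0,0,0,3,0],[0,0,0,3,0],[0,0,0,2.0,0],[0,0,0,0.5,0],[0,0,0,0,0],[0,0,0,0,0]],
])

```text
clock: 4.25
ee_pos: [0.6561, 0.1096, 0.1163]
orientation: [0.242, -3.129, 0.0]
ft_force: [-1.3, 0.0, -2.8]
gripper_width: 0.552
```

```bash
python3 - <<'E'
from h import *
go(.5710,-.319,.12,-1.8); snap('wrist','w3')
E
```

```text
t 4.25 p [0.6561 0.1096 0.1163] yaw 8.84 tilt 0.19 q7 [-0.35  0.63  0.26  1.33 -0.16  1.21  1.65] w 0.552 F [-1.3  0.  -2.8]
delta cm [ -8.51 -42.86   0.37] turn -0.1857
```

View pics/w3.png

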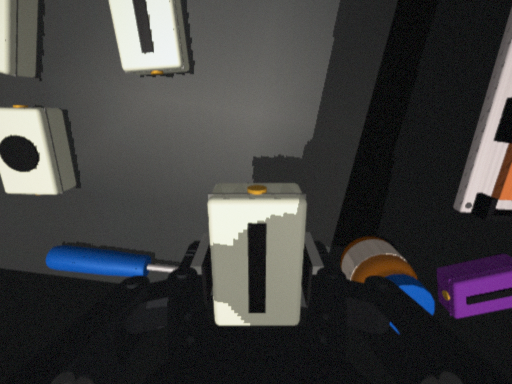

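Emit:
step_arm([
  [[0,-0.75,-3.0,0,-0.018],[0,-0.75,-3.8,0,-0.018],[0,-0.75,-3.8,0,-0.018],[0,-0.75,-3.8,0,-0.018],[0,-0.75,-3.8,0,-0.018],[0,-0.75,-3.8,0,-0.018],[0,-0.75,-3.8,0,-0.018],[0,-0.75,-3.8,0,-0.018]],
])

```text
clock: 4.97
ee_pos: [0.5951, -0.1872, 0.1153]
orientation: [0.015, -3.137, -0.002]
ft_force: [0.5, -0.1, -1.6]
gripper_width: 0.551
```

Emit:
step_arm([
  [[0,-0.75,-3.8,0,-0.018],[0,-0.75,-3.8,0,-0.018],[0,-0.75,-3.0,0,-0.006],[0,-0.26,-2.6,0,0],[0,0,0,0,0],[0,0,0,0,0],[0,0,0,0,0],[0,0,0,0,0]],
])

```text
clock: 5.63
ee_pos: [0.5727, -0.3154, 0.1164]
orientation: [-0.046, -3.139, -0.005]
ft_force: [0.0, 0.5, -2.6]
gripper_width: 0.549
```

```bash
python3 - <<'E'
from h import *
go(.5710,-.319,.05,-1.8); snap('wrist','w4')
E
```

```text
t 5.63 p [ 0.5727 -0.3154  0.1164] yaw -1.66 tilt 0.21 q7 [ 0.26  0.62  0.36  1.37 -0.22  1.2   2.18] w 0.549 F [ 0.   0.5 -2.6]
delta cm [-0.17 -0.36 -6.64] turn -0.0024
```

View pics/w4.png

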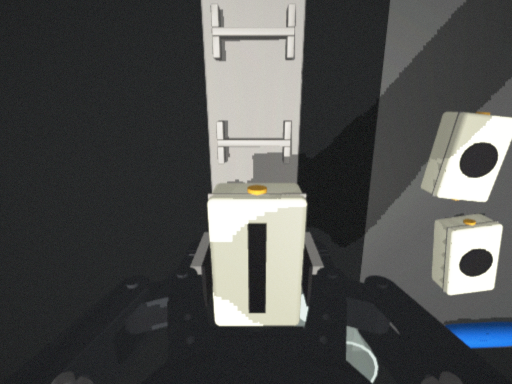

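```bash
python3 - <<'E'
from h import *
crop('w4',180,0,330,200,4)
f=load('w4')
for n,u,v,z in [('div32',254,142.5,.02),('div21',253.5,32,.02)]: print(n,px(f,u,v,z).round(4))
for n,u,v,z in [('l',206.5,80,.006),('r',302.5,80,.006)]: print(n,px(f,u,v,z).round(4))
E
```

```text
div32 [ 0.5252 -0.3165  0.02  ]
div21 [ 0.4382 -0.3141  0.02  ]
l [ 0.4711 -0.3568  0.006 ]
r [ 0.4736 -0.272   0.006 ]
```

View pics/w4_c180_0.png

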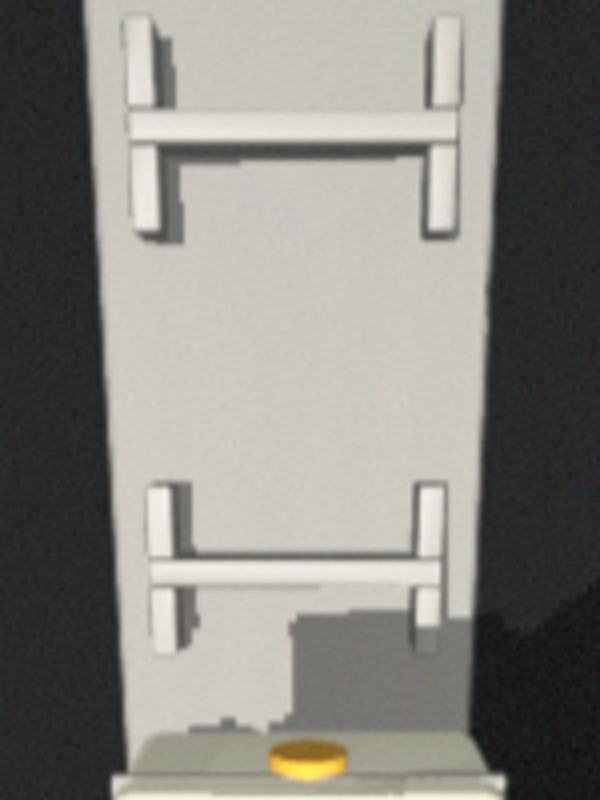

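```bash
python3 - <<'E'
from h import *
f=load('w4')
print(px(f,257.5,267.5,.1164-.0037+.032)); go(.5705,-.3183,.05,-1.7)
E
```

```text
[ 0.57050672 -0.3154136   0.1447    ]
t 5.68 p [ 0.5729 -0.3155  0.1168] yaw -1.64 tilt 0.16 q7 [ 0.26  0.62  0.36  1.37 -0.22  1.2   2.18] w 0.549 F [ 0.7  0.4 -2.1]
delta cm [-0.24 -0.28 -6.68] turn -0.0011
```

Emit:
step_arm([
  [[0,-0.18,-0.26,-2.0,0],[0,0,0,-3,0],[0,0,0,-2.6,0],[0,0,0,0,0],[0,0,0,0,0],[0,0,0,0,0],[0,0,0,0,0],[0,0,0,0,0]],
])

```text
clock: 6.35
ee_pos: [0.5723, -0.3216, 0.0445]
orientation: [0.049, 3.137, -0.003]
ft_force: [0.5, 0.5, -2.5]
gripper_width: 0.551
```

```bash
python3 - <<'E'
from h import *
go(.571,-.3181,.0105,-1.7)
E
```

```text
t 6.35 p [ 0.5723 -0.3216  0.0445] yaw -1.8 tilt 0.26 q7 [ 0.27  0.69  0.34  1.44 -0.25  1.05  2.2 ] w 0.551 F [ 0.5  0.5 -2.5]
delta cm [-0.13  0.35 -3.4 ] turn 0.0017
```

Emit:
step_arm([
  [[0,-0.13,0.35,0,0],[0,0,0,0,0],[0,0,0,-0.5,0],[0,0,0,-0.8,0],[0,0,0,0,0],[0,0,0,0,0],[0,0,0,0,0],[0,0,0,0,0]],
])

```text
clock: 7.02
ee_pos: [0.5694, -0.3175, 0.029]
orientation: [0.05, 3.141, -0.0]
ft_force: [0.5, -0.3, -3.1]
gripper_width: 0.545
```

```bash
python3 - <<'E'
from h import *
go(.571,-.3181,.0105,-1.7)
snap('top','t5')
crop('t5',345,95,415,275,3.3)
E
```

```text
t 7.02 p [ 0.5694 -0.3175  0.029 ] yaw -1.83 tilt 0.01 q7 [ 0.27  0.7   0.34  1.46 -0.25  1.02  2.21] w 0.545 F [ 0.5 -0.3 -3.1]
delta cm [ 0.16 -0.06 -1.85] turn 0.0022
```

View pics/t5.png

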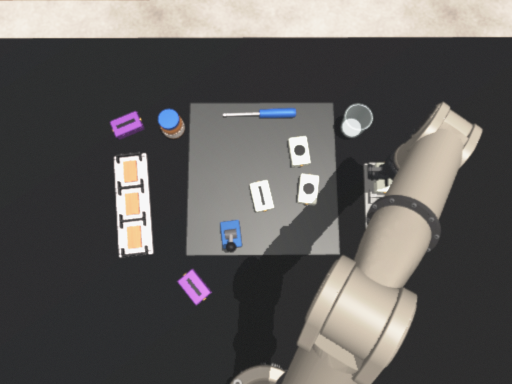

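Emit:
step_arm([
  [[0,0.1,-0.05,0,0],[0,0,0,-0.6,0],[0,0,0,-0.6,0],[0,0,0,-0.6,0],[0,0,0,0,0],[0,0,0,0,0],[0,0,0,0,0],[0,0,0,0,0]],
])

```text
clock: 7.73
ee_pos: [0.57, -0.3176, 0.0106]
orientation: [-0.05, -3.14, -0.001]
ft_force: [1.0, 0.4, -1.4]
gripper_width: 0.552
```

```bash
python3 - <<'E'
from h import *
go(.571,-.3181,.0105,-1.7)
snap('wrist','w6'); f=load('w6'); print(px(f,257.5,267.5,.038))
E
```

```text
t 7.73 p [ 0.57   -0.3176  0.0106] yaw -1.82 tilt 0.05 q7 [ 0.27  0.72  0.33  1.47 -0.26  0.99  2.21] w 0.552 F [ 1.   0.4 -1.4]
delta cm [ 0.1  -0.05 -0.01] turn 0.0022
[ 0.56845122 -0.31753541  0.038     ]
```

View pics/w6.png

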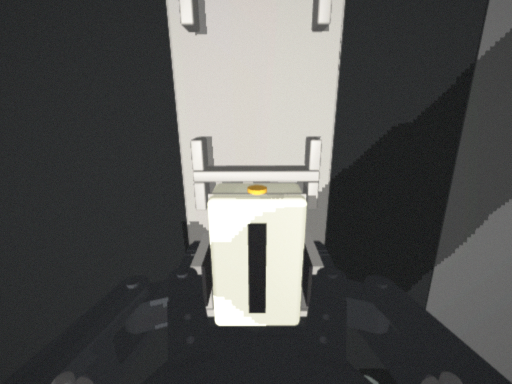

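Emit:
step_arm([
  [[8.5,0,0,0,0],[8.5,0,0,0,0],[8.5,0,0,0,0],[8.5,0,0,0,0],[8.5,0,0,1,0],[8.5,0,0,2.5,0],[8.5,0,0,4,0],[8.5,0,0,4,0]],
])

```text
clock: 8.45
ee_pos: [0.5693, -0.3172, 0.1268]
orientation: [-0.05, -3.139, -0.002]
ft_force: [0.3, 0.2, 0.4]
gripper_width: 0.995
```

Emit:
step_arm([
  [[8.5,-0.5,2.5,2,0],[8.5,-0.5,3.5,0,0.02],[8.5,-0.5,3.5,0,0.02],[8.5,0,3.5,0,0.02],[8.5,0.5,3.0,0,0.02],[8.5,0.5,2.0,0,0.02],[8.5,0,0,0,0.02],[8.5,0,0,0,0.02]],
])

```text
clock: 9.12
ee_pos: [0.566, -0.136, 0.1469]
orientation: [-0.178, 3.135, 0.0]
ft_force: [0.2, -1.0, -0.9]
gripper_width: 0.995
```

```bash
python3 - <<'E'
from h import *
go(.6505,-.0995,.06,7.5)
snap('wrist','w7'); snap('top','t7')
E
```

```text
t 9.12 p [ 0.566  -0.136   0.1469] yaw 6.5 tilt 0.07 q7 [-0.02  0.44  0.31  1.56 -0.14  1.16  2.01] w 0.995 F [ 0.2 -1.  -0.9]
delta cm [ 8.45  3.65 -8.69] turn 0.0174
```

View pics/w7.png

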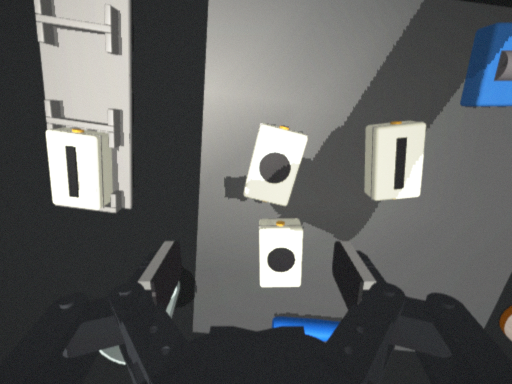

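View pics/t7.png

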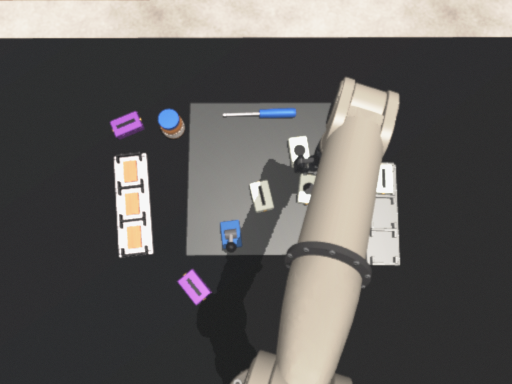

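```bash
python3 - <<'E'
from h import *
f=load('w7'); print('rA',px(f,281,260,.032),'rB',px(f,275.5,167.5,.032),'bB',px(f,400.5,163,.032),'bA',px(f,71.5,172,.038))
go(.650,-.0995,.06,7.5)
E
```

```text
rA [ 0.64839724 -0.09965884  0.032     ] rB [ 0.5441486  -0.12005203  0.032     ] bB [0.52572096 0.00202913 0.032     ] bA [ 0.56968054 -0.3177973   0.038     ]
t 9.22 p [ 0.5651 -0.1398  0.1467] yaw 6.11 tilt 0.11 q7 [-0.01  0.44  0.32  1.56 -0.14  1.16  2.01] w 0.993 F [-0.6 -1.  -1.2]
delta cm [ 8.49  4.03 -8.67] turn 0.0242
```

Emit:
step_arm([
  [[8.5,3.0,1.3,0,0.017],[8.5,3.0,1.3,-1.0,0],[8.5,2.4,1.1,-2,0],[8.5,0,0,-3.0,0],[8.5,0,0,-2.5,0],[8.5,0,0,0,0],[8.5,0,0,0,0],[8.5,0,0,0,0]],
])

```text
clock: 9.88
ee_pos: [0.6501, -0.1032, 0.0628]
orientation: [-0.192, 3.133, -0.003]
ft_force: [-0.5, -0.4, 0.4]
gripper_width: 0.996
```

```bash
python3 - <<'E'
from h import *
go(.650,-.0995,.004,7.5)
E
```

```text
t 9.88 p [ 0.6501 -0.1032  0.0628] yaw 7.02 tilt 0.17 q7 [-0.04  0.67  0.28  1.42 -0.19  1.08  1.96] w 0.996 F [-0.5 -0.4  0.4]
delta cm [-0.01  0.37 -5.88] turn 0.0084
```

Emit:
step_arm([
  [[8.5,0,0.37,-0.8,0.008],[8.5,0,0,-2.0,0],[8.5,0,0,-2.0,0],[8.5,0,0,-1.0,0],[8.5,0,0,0,0],[0,0,0,0,0],[0,0,0,0,0],[0,0,0,0,0]],
])

```text
clock: 10.55
ee_pos: [0.6508, -0.0976, 0.0049]
orientation: [-0.209, 3.131, -0.002]
ft_force: [-0.0, -2.3, 2.7]
gripper_width: 0.595
```

Emit:
step_arm([
  [[0,0,0,0,0],[0,0,0,0,0],[0,0,0,0,0],[0,0,0,1.0,0],[0,0,0,3,0],[0,0,0,3,0],[0,0,0,3,0],[0,0,0,1.5,0]],
])

```text
clock: 11.22
ee_pos: [0.6507, -0.0973, 0.1222]
orientation: [-0.209, 3.13, -0.001]
ft_force: [1.6, -0.3, -1.1]
gripper_width: 0.549
```

```bash
python3 - <<'E'
from h import *
go(.5962,.3510,.12,6.4); snap('wrist','w8')
E
```

```text
t 11.22 p [ 0.6507 -0.0973  0.1222] yaw 7.64 tilt 0.27 q7 [-0.06  0.61  0.29  1.36 -0.18  1.2   1.95] w 0.549 F [ 1.6 -0.3 -1.1]
delta cm [-5.45 44.83 -0.22] turn -0.0216
```

View pics/w8.png

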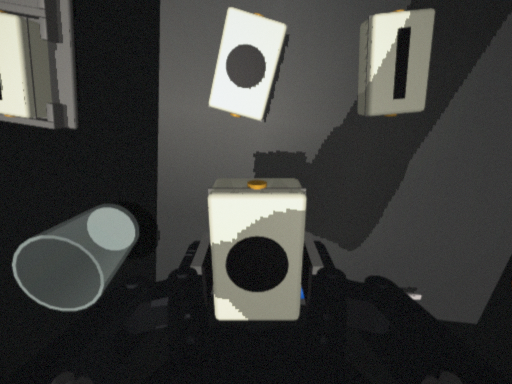

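Emit:
step_arm([
  [[0,-0.4,2.5,0,0],[0,-0.5,3.8,0,0],[0,-0.5,3.8,0,-0.003],[0,-0.5,3.8,0,-0.003],[0,-0.5,3.8,0,-0.003],[0,-0.5,3.8,0,-0.003],[0,-0.5,3.8,0,-0.003],[0,-0.5,3.8,0,-0.003]],
])

```text
clock: 11.93
ee_pos: [0.6083, 0.1955, 0.1165]
orientation: [0.181, -3.133, 0.001]
ft_force: [0.2, -0.3, -2.4]
gripper_width: 0.552
```

Emit:
step_arm([
  [[0,-0.5,3.8,0,0],[0,-0.5,3.8,0,0],[0,-0.4,3.5,0,0],[0,-0.1,2.7,0,0],[0,0,1,0,0],[0,0,0,0,0],[0,0,0,0,0],[0,0,0,0,0]],
])

```text
clock: 12.6
ee_pos: [0.5961, 0.3381, 0.1172]
orientation: [0.175, -3.136, 0.006]
ft_force: [0.1, -1.1, -2.9]
gripper_width: 0.552
```

```bash
python3 - <<'E'
from h import *
go(.5962,.3510,.12,6.4); snap('wrist','w9')
E
```

```text
t 12.6 p [0.5961 0.3381 0.1172] yaw 6.4 tilt 0.22 q7 [-0.67  0.67  0.23  1.25 -0.15  1.24  1.24] w 0.552 F [ 0.1 -1.1 -2.9]
delta cm [0.01 1.29 0.28] turn -0.0001
```

View pics/w9.png

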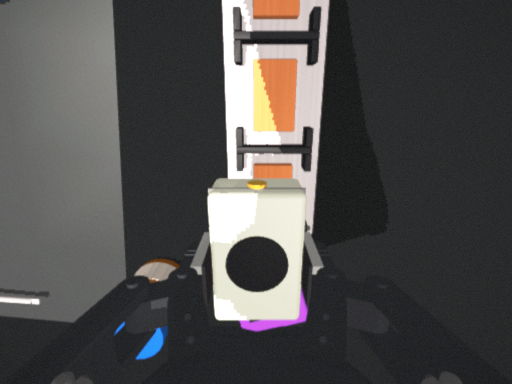

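```bash
python3 - <<'E'
from h import *
crop('w9',210,0,340,200,4)
f=load('w9')
a=px(f,274.5,148.5,.031);b=px(f,277.5,36,.031)
print(a,b,np.degrees(np.arctan2(*(a-b)[1::-1])),'n2',px(f,274.7,94.5,.022))
d=(a-b)/np.linalg.norm(a-b); print('nest3',a+.044*d,'mod',px(f,257,264,.1172-.0045+.032))
E
```

```text
[0.55106746 0.34780355 0.031     ] [0.46577019 0.3387733  0.031     ] 6.043281131361704 n2 [0.50725074 0.34269542 0.022     ]
nest3 [0.59482294 0.35243586 0.031     ] mod [0.59240624 0.33753081 0.1447    ]
```

View pics/w9_c210_0.png

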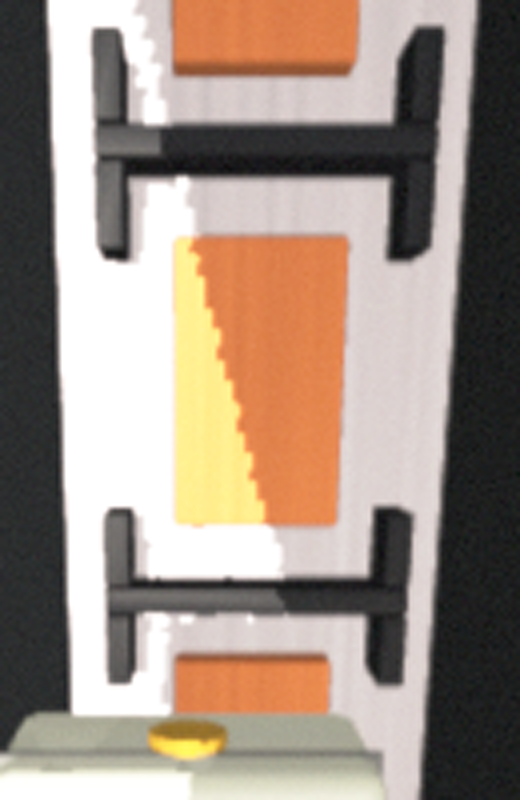

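```bash
python3 - <<'E'
from h import *
f=load('w9')
a=px(f,274.5,149.4,.031);b=px(f,276.2,34.6,.031)
print(a,b,np.linalg.norm(a-b),np.degrees(np.arctan2(*(a-b)[1::-1])),'n2',px(f,274.7,94.7,.022))
R=cv2.Rodrigues(f['rvec'].astype(float))[0];print(-R.T@f['tvec'])
d=(a-b)/np.linalg.norm(a-b); print('nest3',a+.044*d)
go(.5955,.351,.06,6.4)
E
```

```text
[0.55183848 0.34790602 0.031     ] [0.46494593 0.33766252 0.031     ] 0.08749426143925244 6.723394374165911 n2 [0.50740808 0.34271637 0.022     ]
[0.51626796 0.32929704 0.26013981]
nest3 [0.59553589 0.35305738 0.031     ]
t 12.65 p [0.5964 0.3378 0.1176] yaw 6.35 tilt 0.18 q7 [-0.67  0.67  0.23  1.25 -0.15  1.24  1.24] w 0.548 F [-0.5 -0.1 -2.2]
delta cm [-0.09  1.32 -5.76] turn 0.0009
```

Emit:
step_arm([
  [[0,0.1,0.7,-1.5,0],[0,0,0.7,-2,0],[0,0,0,-2,0],[0,0,0,0,0],[0,0,0,0,0],[0,0,0,0,0],[0,0,0,0,0],[0,0,0,0,0]],
])

```text
clock: 13.32
ee_pos: [0.5977, 0.3559, 0.0649]
orientation: [-0.18, 3.133, 0.002]
ft_force: [-0.3, 0.3, -1.8]
gripper_width: 0.543
```

```bash
python3 - <<'E'
from h import *
go(.597,.352,.027,6.4); snap('wrist','w10'); snap('top','t10');crop('t10',95,95,255,265,4.5)
go(.597,.352,.027,6.4)
E
```

```text
t 13.32 p [0.5977 0.3559 0.0649] yaw 6.56 tilt 0.2 q7 [-0.69  0.73  0.22  1.28 -0.16  1.14  1.23] w 0.543 F [-0.3  0.3 -1.8]
delta cm [-0.07 -0.39 -3.79] turn -0.0028
t 13.42 p [0.5972 0.3561 0.0644] yaw 6.59 tilt 0.14 q7 [-0.69  0.73  0.22  1.28 -0.16  1.14  1.23] w 0.548 F [-0.2  0.8 -1.8]
delta cm [-0.02 -0.41 -3.74] turn -0.0033
```

View pics/w10.png

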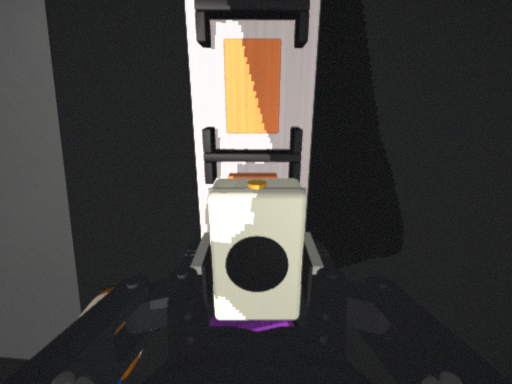

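View pics/t10_c95_95.png

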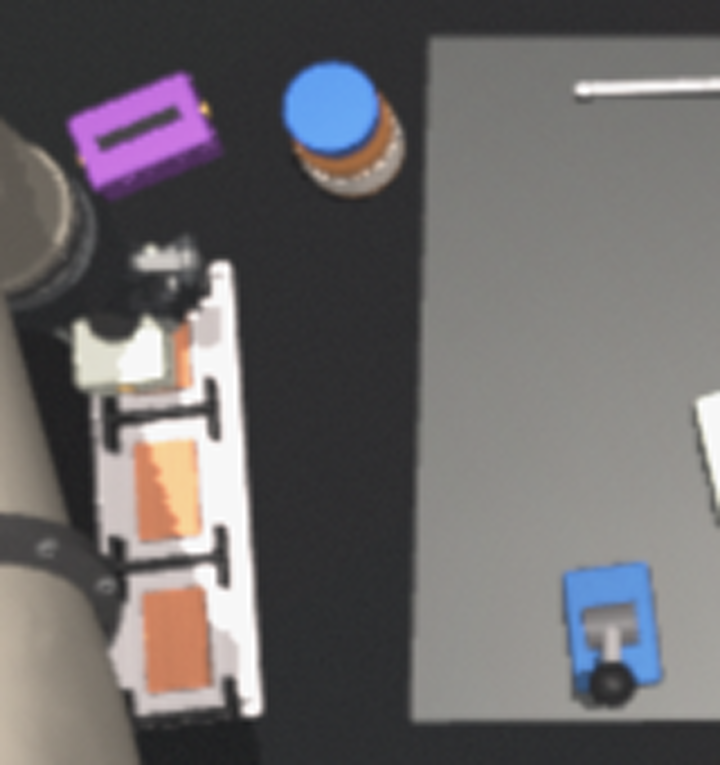

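```bash
python3 - <<'E'
from h import *
f=load('w10')
a=px(f,252.3,156.5,.031);print(a, a+.044*np.array([.9936,.113,0]),'n2',px(f,252.3,86,.022),'n2->n3',px(f,252.3,86,.022)+.088*np.array([.9936,.113,0]),'mod',px(f,257,264,.0649-.0045+.032))
E
```

```text
[0.55184337 0.34741637 0.031     ] [0.59556177 0.35238837 0.031     ] n2 [0.50752531 0.3424423  0.022     ] n2->n3 [0.59496211 0.3523863  0.022     ] mod [0.59387521 0.35528123 0.0924    ]
```

Emit:
step_arm([
  [[0,0,-0.4,0,-0.003],[0,0,0,-1.0,0],[0,0,0,-1.0,0],[0,0,0,0,0],[0,0,0,0,0],[0,0,0,0,0],[0,0,0,0,0],[0,0,0,0,0]],
])

```text
clock: 14.08
ee_pos: [0.5966, 0.3522, 0.0434]
orientation: [-0.176, 3.136, 0.001]
ft_force: [-0.6, -0.6, -1.9]
gripper_width: 0.553
```

```bash
python3 - <<'E'
from h import *
go(.597,.352,.027,6.4); snap('wrist','w11')
go(.597,.352,.027,6.4)
E
```

```text
t 14.08 p [0.5966 0.3522 0.0434] yaw 6.44 tilt 0.06 q7 [-0.68  0.75  0.21  1.31 -0.16  1.1   1.23] w 0.553 F [-0.6 -0.6 -1.9]
delta cm [ 0.04 -0.02 -1.64] turn -0.0007
t 14.13 p [0.5966 0.3522 0.0435] yaw 6.44 tilt 0.06 q7 [-0.68  0.75  0.21  1.31 -0.16  1.1   1.23] w 0.55 F [ 0.1  0.7 -2.8]
delta cm [ 0.04 -0.02 -1.65] turn -0.0007
```

View pics/w11.png

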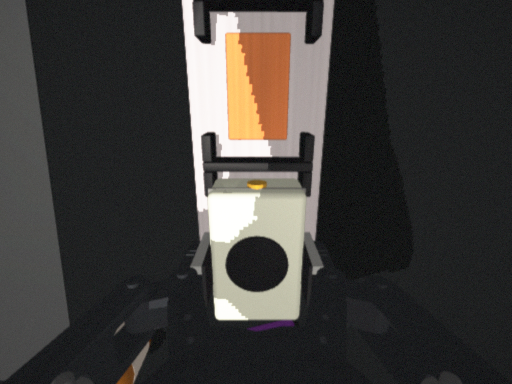

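Emit:
step_arm([
  [[0,0.1,0,-0.5,0],[0,0,0,-0.5,0],[0,0,0,-0.5,0],[0,0,0,-0.2,0],[0,0,0,0,0],[0,0,0,0,0],[0,0,0,0,0],[0,0,0,0,0]],
], grip_force=80)

```text
clock: 14.8
ee_pos: [0.5971, 0.3518, 0.0258]
orientation: [0.176, -3.136, 0.0]
ft_force: [-0.1, 0.2, -2.9]
gripper_width: 0.545
```

```bash
python3 - <<'E'
from h import *
go(.597,.352,.016,6.4); snap('wrist','w12')
E
```

```text
t 14.8 p [0.5971 0.3518 0.0258] yaw 6.43 tilt 0.03 q7 [-0.68  0.77  0.21  1.32 -0.17  1.07  1.24] w 0.545 F [-0.1  0.2 -2.9]
delta cm [-0.01  0.02 -0.98] turn -0.0006
```

View pics/w12.png

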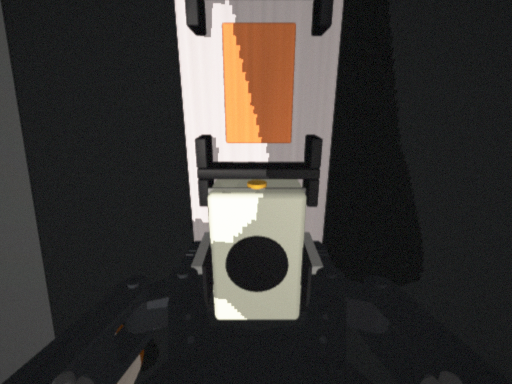

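Emit:
step_arm([
  [[0,0,0,-0.3,0],[0,0,0,-0.3,0],[0,0,0,-0.3,0],[0,0,0,-0.1,0],[0,0,0,0,0],[0,0,0,0,0],[0,0,0,0,0],[0,0,0,0,0]],
])

```text
clock: 15.52
ee_pos: [0.5976, 0.3522, 0.0173]
orientation: [-0.176, 3.136, 0.001]
ft_force: [-3.3, -1.8, 6.3]
gripper_width: 0.545
```

```bash
python3 - <<'E'
from h import *
go(.597,.352,.016,6.4); snap('wrist','w13')
E
```

```text
t 15.52 p [0.5976 0.3522 0.0173] yaw 6.44 tilt 0.07 q7 [-0.68  0.78  0.21  1.32 -0.17  1.06  1.24] w 0.545 F [-3.3 -1.8  6.3]
delta cm [-0.06 -0.02 -0.13] turn -0.0007
```

View pics/w13.png

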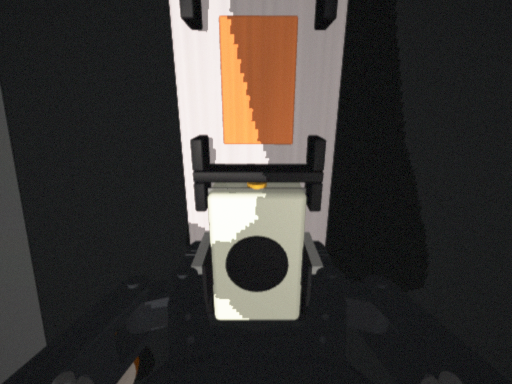

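Emit:
step_arm([
  [[0,0,0,-0.15,0],[0,0,0,-0.15,0],[0,0,0,0,0],[0,0,0,0,0],[0,0,0,0,0],[0,0,0,0,0],[0,0,0,0,0],[0,0,0,0,0]],
])

```text
clock: 16.23
ee_pos: [0.5976, 0.3522, 0.0172]
orientation: [-0.176, 3.136, 0.001]
ft_force: [-7.3, -3.5, 18.1]
gripper_width: 0.543
```

Emit:
step_arm([
  [[0,0,0,0.25,0],[8.5,0,0,0,0],[8.5,0,0,0,0],[8.5,0,0,0,0],[8.5,0,0,1,0],[8.5,0,0,3,0],[8.5,0,0,4,0],[8.5,0,0,4,0]],
])

```text
clock: 16.9
ee_pos: [0.5964, 0.3514, 0.1357]
orientation: [0.176, -3.134, 0.002]
ft_force: [0.7, 0.2, 0.7]
gripper_width: 0.996
```

Emit:
step_arm([
  [[8.5,0,-2.5,2,0.01],[8.5,-0.6,-3.8,0,0.01],[8.5,-0.6,-3.8,0,0.01],[8.5,-0.6,-3.8,0,0.02],[8.5,-0.6,-3.8,0,0.02],[8.5,-0.6,-3.8,0,0.02],[8.5,-0.6,-3.8,0,0.02],[8.5,-0.6,-3.0,0,0]],
])

```text
clock: 17.57
ee_pos: [0.555, 0.0648, 0.1562]
orientation: [-0.344, 3.122, -0.002]
ft_force: [0.2, -0.8, 0.6]
gripper_width: 0.994
```

```bash
python3 - <<'E'
from h import *
go(.527,.0026,.06,12.4); snap('top','t14'); snap('wrist','w14');crop('t14',95,95,255,265,4.5)
go(.527,.0026,.06,12.4)
E
```

```text
t 17.57 p [0.555  0.0648 0.1562] yaw 12.59 tilt 0.1 q7 [-0.35  0.38  0.27  1.61 -0.11  1.16  1.74] w 0.994 F [ 0.2 -0.8  0.6]
delta cm [-2.8  -6.22 -9.62] turn -0.0033
t 17.67 p [0.5549 0.0595 0.1565] yaw 12.02 tilt 0.3 q7 [-0.35  0.38  0.28  1.61 -0.11  1.16  1.73] w 0.996 F [-0.4 -0.4  0.5]
delta cm [-2.79 -5.69 -9.65] turn 0.0066
```

View pics/w14.png

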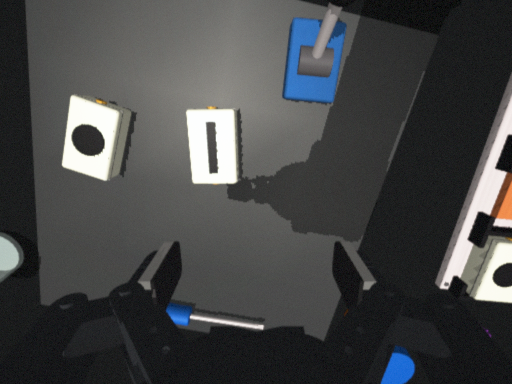

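View pics/t14.png

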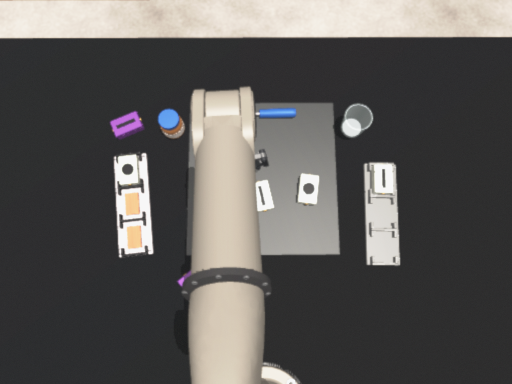

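View pics/t14_c95_95.png

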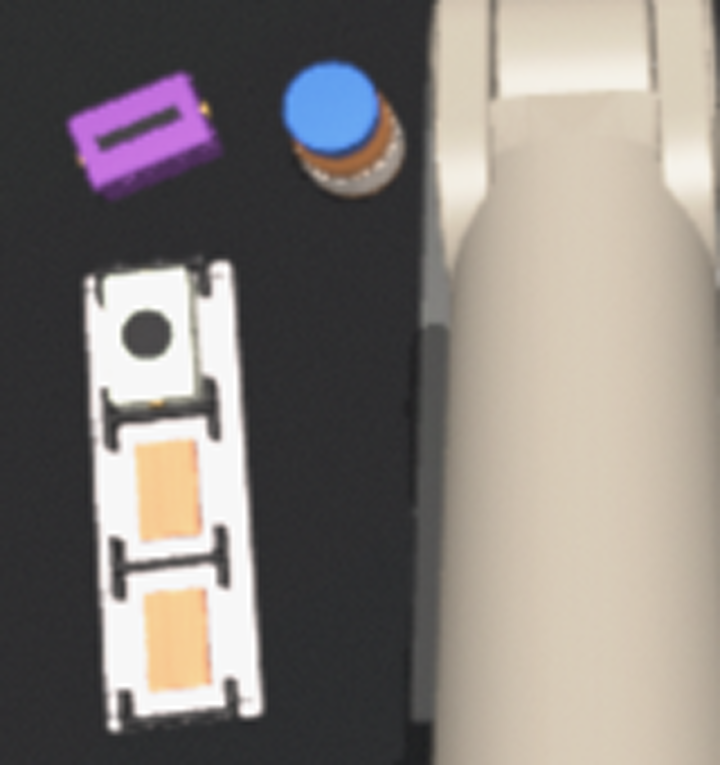

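```bash
python3 - <<'E'
from h import *
f=load('t14')
for u,v in [(124,161),(127,177),(127,168),(131,163)]: print('rA',px(f,u,v))
print('tag@.044',px(f,127.27,168.6,.044),'if .054',px(f,127.27,168.6,.054))
for u,v in [(383,188),(380,184),(387,170)]: print('bA',px(f,u,v))
print('base',px(f,117,215),px(f,146,190),'tbl',px(f,170,220))
f=load('w14'); print('bB',px(f,211.5,147.5,.032),'rB',px(f,88.5,140,.032))
E
```

```text
rA [0.61903682 0.36262827 0.04085142]
rA [0.57606523 0.35251387 0.04035198]
rA [0.59981498 0.35335953 0.04196268]
rA [0.61337684 0.34377541 0.04154691]
tag@.044 [0.59769506 0.35192868 0.044     ] if .054 [0.59522371 0.34880577 0.054     ]
bA [ 0.54465512 -0.31454961  0.03921084]
bA [ 0.55507454 -0.30701441  0.04041668]
bA [ 0.59270054 -0.32801757  0.03972319]
base [0.48135081 0.38477186 0.00322148] [0.54656293 0.30852281 0.01344731] tbl [0.46759873 0.24422612 0.00222615]
bB [0.52585005 0.00204557 0.032     ] rB [ 0.54416648 -0.11986642  0.032     ]
```

Emit:
step_arm([
  [[8.5,-1.4,-2.6,0,0.006],[8.5,-1.3,-2.6,-1.5,0],[8.5,0,-0.2,-2.5,0],[8.5,0,0,-3.0,0],[8.5,0,0,-2.0,0],[8.5,0,0,0,0],[8.5,0,0,0,0],[8.5,0,0,0,0]],
])

```text
clock: 18.33
ee_pos: [0.5298, 0.0153, 0.067]
orientation: [-0.358, 3.118, -0.0]
ft_force: [-0.7, 0.4, 1.0]
gripper_width: 0.996
```

```bash
python3 - <<'E'
from h import *
go(.527,.0024,.0045,12.4)
E
```

```text
t 18.33 p [0.5298 0.0153 0.067 ] yaw 13.11 tilt 0.16 q7 [-0.27  0.43  0.27  1.8  -0.14  0.93  1.86] w 0.996 F [-0.7  0.4  1. ]
delta cm [-0.28 -1.29 -6.25] turn -0.0124
```

Emit:
step_arm([
  [[8.5,-0.28,-1.3,-0.5,-0.012],[8.5,0,0,-1.5,0],[8.5,0,0,-2.0,0],[8.5,0,0,-1.5,0],[8.5,0,0,-0.7,0],[8.5,0,0,0,0],[8.5,0,0,0,0],[8.5,0,0,0,0]],
])

```text
clock: 19.0
ee_pos: [0.5269, 0.0016, 0.0048]
orientation: [-0.338, 3.12, -0.0]
ft_force: [0.0, 0.4, -0.1]
gripper_width: 0.995
```

```bash
python3 - <<'E'
from h import *
go(.527,.0024,.0045,12.4)
E
```

```text
t 19.0 p [0.5269 0.0016 0.0048] yaw 12.38 tilt 0.16 q7 [-0.23  0.51  0.26  1.86 -0.18  0.79  1.91] w 0.995 F [ 0.   0.4 -0.1]
delta cm [ 0.01  0.08 -0.03] turn 0.0004
```

Emit:
step_arm([
  [[0,0,0,0,0],[0,0,0,0,0],[0,0,0,0,0],[0,0,0,0,0],[0,0,0,0,0],[0,0,0,0,0],[0,0,0,1,0],[0,0,0,2,0]],
])

```text
clock: 19.67
ee_pos: [0.5221, 0.002, 0.0314]
orientation: [0.338, -3.116, -0.001]
ft_force: [-0.4, -0.1, -1.9]
gripper_width: 0.548
```

Emit:
step_arm([
  [[0,0,0,3,0],[0,0,0,3,0],[0,0,0,2.5,0],[0,0,-1.5,0,-0.02],[0,-0.4,-3,0,-0.03],[0,-0.5,-3.7,0,-0.03],[0,-0.5,-3.7,0,-0.03],[0,-0.5,-3.7,0,-0.03]],
])

```text
clock: 20.33
ee_pos: [0.5048, -0.1557, 0.1176]
orientation: [0.118, -3.137, -0.001]
ft_force: [0.2, 0.2, -2.2]
gripper_width: 0.547
```

Emit:
step_arm([
  [[0,-0.5,-3.7,0,-0.03],[0,-0.5,-3.7,0,-0.03],[0,-0.5,-3.7,0,-0.02],[0,-0.5,-3,0,-0.02],[0,-0.4,-2,0,0],[0,0,0,0,0],[0,0,0,0,0],[0,0,0,0,0]],
])

```text
clock: 21.0
ee_pos: [0.4819, -0.3139, 0.1174]
orientation: [-0.037, -3.14, -0.004]
ft_force: [0.2, 1.2, -1.1]
gripper_width: 0.542
```

```bash
python3 - <<'E'
from h import *
go(.483,-.3157,.06,-1.7); snap('wrist','w15')
go(.483,-.3157,.06,-1.7)
E
```

```text
t 21.0 p [ 0.4819 -0.3139  0.1174] yaw -1.36 tilt 0.17 q7 [ 0.23  0.47  0.44  1.62 -0.22  1.1   2.28] w 0.542 F [ 0.2  1.2 -1.1]
delta cm [ 0.11 -0.18 -5.74] turn -0.006
t 21.05 p [ 0.4825 -0.3132  0.1176] yaw -1.26 tilt 0.16 q7 [ 0.23  0.47  0.44  1.62 -0.22  1.1   2.28] w 0.549 F [ 0.2  0.5 -2.2]
delta cm [ 0.05 -0.25 -5.76] turn -0.0076
```

View pics/w15.png

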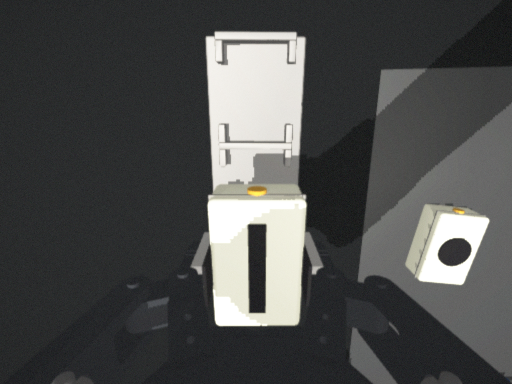

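Emit:
step_arm([
  [[0,0,0,-2.0,-0.006],[0,0,0,-3,0],[0,0,0,-2.0,0],[0,0,0,0,0],[0,0,0,0,0],[0,0,0,0,0],[0,0,0,0,0],[0,0,0,0,0]],
])

```text
clock: 21.72
ee_pos: [0.4839, -0.3158, 0.0503]
orientation: [0.046, 3.138, -0.003]
ft_force: [-0.7, -1.2, -1.4]
gripper_width: 0.545
```

```bash
python3 - <<'E'
from h import *
go(.482,-.315,.0105,-1.7)
f=load('w15'); a=px(f,255.3,145.8,.02); print(a,a+.044*np.array([1,-.03,0]),'mod',px(f,257.5,267.5,.1174+.0275))
E
```

```text
t 21.72 p [ 0.4839 -0.3158  0.0503] yaw -1.68 tilt 0.21 q7 [ 0.25  0.55  0.42  1.68 -0.26  0.96  2.31] w 0.545 F [-0.7 -1.2 -1.4]
delta cm [-0.19  0.08 -3.98] turn -0.0003
[ 0.43755394 -0.31424277  0.02      ] [ 0.48155394 -0.31556277  0.02      ] mod [ 0.48029899 -0.31389673  0.1449    ]
```

Emit:
step_arm([
  [[0,-0.1,0.06,0,0],[0,0,0,-1.0,0],[0,0,0,-1.0,0],[0,0,0,-1.0,0],[0,0,0,-0.5,0],[0,0,0,-0.4,0],[0,0,0,0,0],[0,0,0,0,0]],
])

```text
clock: 22.38
ee_pos: [0.4806, -0.3139, 0.0105]
orientation: [-0.047, -3.14, -0.003]
ft_force: [-4.8, 3.4, 10.8]
gripper_width: 0.545
```

```bash
python3 - <<'E'
from h import *
go(.4825,-.3152,.0105,-1.7); snap('wrist','w16')
E
```

```text
t 22.38 p [ 0.4806 -0.3139  0.0105] yaw -1.72 tilt 0.16 q7 [ 0.26  0.6   0.4   1.72 -0.29  0.89  2.33] w 0.545 F [-4.8  3.4 10.8]
delta cm [ 0.19 -0.13 -0.  ] turn 0.0003
```

View pics/w16.png

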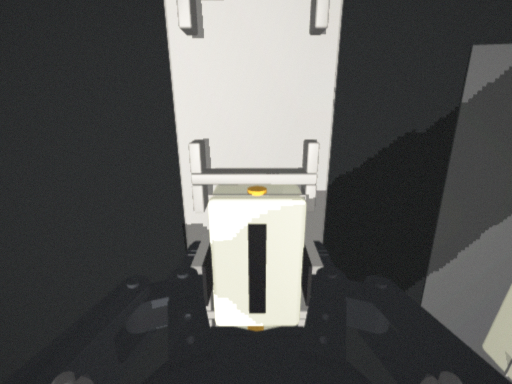

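Emit:
step_arm([
  [[0,0,0,0.1,0],[8.5,0,0,0,0],[8.5,0,0,0,0],[8.5,0,0,0,0],[8.5,0,0,1,0],[8.5,0,0,3,0],[8.5,0,0,4,0],[8.5,0,0,4,0]],
])

```text
clock: 23.1
ee_pos: [0.4806, -0.3141, 0.1315]
orientation: [-0.047, -3.139, -0.001]
ft_force: [0.4, -0.5, 0.1]
gripper_width: 0.996
```

Emit:
step_arm([
  [[8.5,0.6,2.5,0,0],[8.5,0.6,3.5,0,-0.02],[8.5,0.6,3.5,0,-0.03],[8.5,0.6,3.5,0,-0.03],[8.5,0.6,2.5,0,-0.02],[8.5,0.6,1.0,0,0],[8.5,0,0,0,0],[8.5,0,0,0,0]],
])

```text
clock: 23.77
ee_pos: [0.5177, -0.1506, 0.1309]
orientation: [0.202, 3.134, -0.003]
ft_force: [0.3, -0.9, 0.2]
gripper_width: 0.992
```

```bash
python3 - <<'E'
from h import *
go(.545,-.1203,.06,-7.5); snap('wrist','w17'); snap('top','t17'); crop('t17',345,95,415,275,3.3)
go(.545,-.1203,.06,-7.5)
E
```

```text
t 23.77 p [ 0.5177 -0.1506  0.1309] yaw -7.39 tilt 0.1 q7 [-0.08  0.38  0.43  1.71 -0.18  1.09  1.85] w 0.992 F [ 0.3 -0.9  0.2]
delta cm [ 2.73  3.03 -7.09] turn -0.0019
t 23.87 p [ 0.5168 -0.1527  0.1308] yaw -7.65 tilt 0.13 q7 [-0.08  0.38  0.43  1.71 -0.18  1.09  1.85] w 0.997 F [0.1 0.3 0.4]
delta cm [ 2.82  3.24 -7.08] turn 0.0026
```

View pics/w17.png

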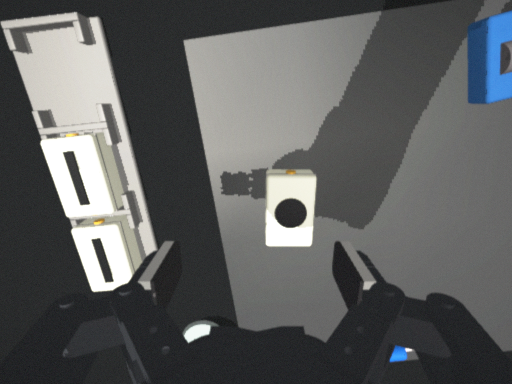

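View pics/t17.png

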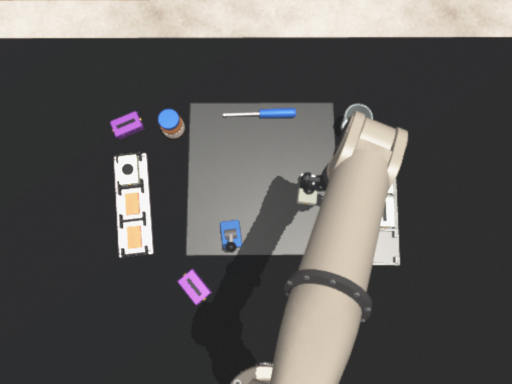

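```bash
python3 - <<'E'
from h import *
f=load('w17')
print('rB',px(f,291,213,.032),'ang',[px(f,u,v,.03) for u,v in [(267.5,177),(315,176.5),(312,246),(267.5,246)]])
print('bB',px(f,76,177,.038),'bA',px(f,102,258,.038), px(f,70,160),px(f,86,205),px(f,95,250))
E
```

```text
rB [ 0.54410531 -0.12048793  0.032     ] ang [array([ 0.50519053, -0.13917149,  0.03      ]), array([ 0.51050266, -0.09439536,  0.03      ]), array([ 0.58473107, -0.10202029,  0.03      ]), array([ 0.57882217, -0.1478028 ,  0.03      ])]
bB [ 0.48030988 -0.31402284  0.038     ] bA [ 0.56632343 -0.31684563  0.038     ] [ 0.46431862 -0.31403793  0.03793005] [ 0.50903093 -0.31609255  0.03512524] [ 0.55650335 -0.32111123  0.03783988]
```

Emit:
step_arm([
  [[8.5,1.4,1.6,0,0],[8.5,1.4,1.6,-1.0,0],[8.5,0,0,-3,0],[8.5,0,0,-3.0,0],[8.5,0,0,0,0],[8.5,0,0,0,0],[8.5,0,0,0,0],[8.5,0,0,0,0]],
])

```text
clock: 24.53
ee_pos: [0.5469, -0.1194, 0.0627]
orientation: [0.207, 3.131, -0.002]
ft_force: [-0.3, 0.5, 0.2]
gripper_width: 0.996
```

```bash
python3 - <<'E'
from h import *
go(.5453,-.1203,.0045,-7.5)
E
```

```text
t 24.53 p [ 0.5469 -0.1194  0.0627] yaw -7.55 tilt 0.24 q7 [-0.1   0.5   0.39  1.72 -0.23  0.96  1.81] w 0.996 F [-0.3  0.5  0.2]
delta cm [-0.16 -0.09 -5.82] turn 0.0009
```

Emit:
step_arm([
  [[8.5,-0.15,-0.1,-0.8,0],[8.5,0,0,-2.0,0],[8.5,0,0,-2.0,0],[8.5,0,0,-1.0,0],[8.5,0,0,0,0],[0,0,0,0,0],[0,0,0,0,0],[0,0,0,0,0]],
])

```text
clock: 25.2
ee_pos: [0.5453, -0.119, 0.0039]
orientation: [0.203, 3.132, -0.001]
ft_force: [-1.0, -4.9, 2.7]
gripper_width: 0.594
```

Emit:
step_arm([
  [[0,0,0,0,0],[0,0,0,0,0],[0,0,0,0,0],[0,0,0,1.0,0],[0,0,0,3,0],[0,0,0,3,0],[0,0,0,3,0],[0,0,0,2,0]],
])

```text
clock: 25.87
ee_pos: [0.5446, -0.1187, 0.1255]
orientation: [0.204, 3.132, -0.0]
ft_force: [0.4, -0.6, -2.1]
gripper_width: 0.545
```

```bash
python3 - <<'E'
from h import *
go(.5095,.342,.12,6.4); snap('wrist','w18')
E
```

```text
t 25.87 p [ 0.5446 -0.1187  0.1255] yaw -7.44 tilt 0.15 q7 [-0.12  0.42  0.42  1.66 -0.19  1.09  1.79] w 0.545 F [ 0.4 -0.6 -2.1]
delta cm [-3.51 46.07 -0.55] turn 0.2416
```

View pics/w18.png

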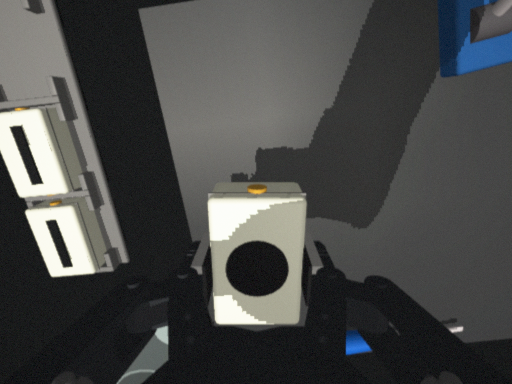

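Emit:
step_arm([
  [[0,0,2.5,0,0.02],[0,0,3.8,0,0.02],[0,0,3.8,0,0.02],[0,0,3.8,0,0.02],[0,0,3.8,0,0.02],[0,-0.3,3.8,0,0.02],[0,-0.5,3.8,0,0.02],[0,-0.5,3.8,0,0.02]],
])

```text
clock: 26.58
ee_pos: [0.5296, 0.1741, 0.1219]
orientation: [0.049, -3.14, 0.001]
ft_force: [1.5, -0.2, -1.4]
gripper_width: 0.551
```

Emit:
step_arm([
  [[0,-0.5,3.8,0,0.02],[0,-0.5,3.8,0,0.02],[0,-0.5,3.5,0,0.02],[0,-0.5,3.0,0,0.02],[0,-0.2,2,0,0],[0,0,1.2,0,0],[0,0,0,0,0],[0,0,0,0,0]],
])

```text
clock: 27.25
ee_pos: [0.509, 0.3442, 0.1218]
orientation: [0.173, -3.136, 0.004]
ft_force: [-0.8, -0.9, -1.2]
gripper_width: 0.544
```

```bash
python3 - <<'E'
from h import *
snap('wrist','w19'); go(.5095,.342,.06,6.4)
E
```

```text
t 27.3 p [0.5097 0.3427 0.1221] yaw 6.17 tilt 0.17 q7 [-0.77  0.52  0.23  1.49 -0.12  1.15  1.15] w 0.547 F [ 0.6 -0.4 -1.7]
delta cm [-0.02 -0.07 -6.21] turn 0.004
```

View pics/w19.png

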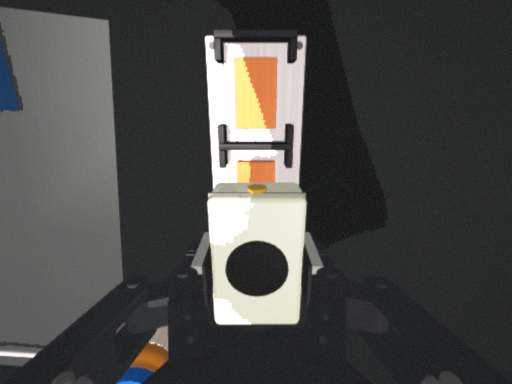

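Emit:
step_arm([
  [[0,0,0,-2.0,0.003],[0,0,0,-3,0],[0,0,0,-2.5,0],[0,0,0,0,0],[0,0,0,0,0],[0,0,0,0,0],[0,0,0,0,0],[0,0,0,0,0]],
])

```text
clock: 27.97
ee_pos: [0.5107, 0.346, 0.0498]
orientation: [-0.177, 3.133, 0.003]
ft_force: [1.2, -0.8, -1.8]
gripper_width: 0.544
```

```bash
python3 - <<'E'
from h import *
go(.509,.3421,.026,6.4)
f=load('w19')
a=px(f,256,147.5,.031); print(a,a+.044*np.array([.9936,.113,0]),'n1',px(f,255.5,93,.022)+.088*np.array([.9936,.113,0]),'mod',px(f,257,268,.122+.0275))
E
```

```text
t 27.97 p [0.5107 0.346  0.0498] yaw 6.46 tilt 0.24 q7 [-0.77  0.6   0.21  1.56 -0.14  0.99  1.17] w 0.544 F [ 1.2 -0.8 -1.8]
delta cm [-0.17 -0.39 -2.38] turn -0.001
[0.46558058 0.33820422 0.031     ] [0.50929898 0.34317622 0.031     ] n1 [0.50800414 0.34275272 0.022     ] mod [0.50748993 0.34385562 0.1495    ]
```

Emit:
step_arm([
  [[0,-0.1,-0.37,0,0],[0,0,0,0,0],[0,0,0,-0.5,0],[0,0,0,-0.5,0],[0,0,0,-0.5,0],[0,0,0,-0.5,0],[0,0,0,0,0],[0,0,0,0,0]],
])

```text
clock: 28.63
ee_pos: [0.5076, 0.3416, 0.0268]
orientation: [0.178, -3.135, 0.001]
ft_force: [-0.0, 0.4, -0.6]
gripper_width: 0.543
```

```bash
python3 - <<'E'
from h import *
go(.5097,.3421,.016,6.4); snap('wrist','w20')
E
```

```text
t 28.63 p [0.5076 0.3416 0.0268] yaw 6.5 tilt 0.07 q7 [-0.76  0.62  0.21  1.59 -0.15  0.95  1.18] w 0.543 F [-0.   0.4 -0.6]
delta cm [ 0.21  0.05 -1.08] turn -0.0017
```

View pics/w20.png

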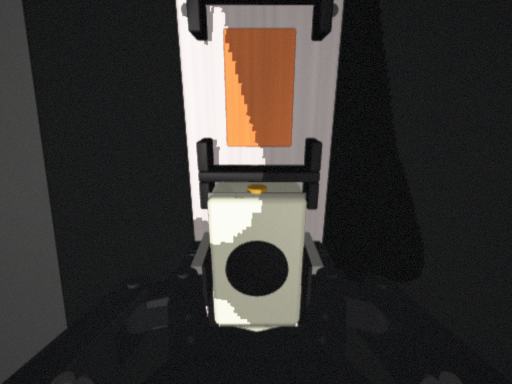

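Emit:
step_arm([
  [[0,0.1,0,0,0],[0,0,0,-0.3,0],[0,0,0,-0.3,0],[0,0,0,-0.3,0],[0,0,0,-0.2,0],[0,0,0,-0.1,0],[0,0,0,0,0],[0,0,0,0,0]],
])

```text
clock: 29.35
ee_pos: [0.5099, 0.3421, 0.0163]
orientation: [-0.178, 3.135, 0.001]
ft_force: [-0.5, 0.1, 4.8]
gripper_width: 0.545
```

```bash
python3 - <<'E'
from h import *
go(.5097,.3421,.016,6.4)
E
```

```text
t 29.35 p [0.5099 0.3421 0.0163] yaw 6.49 tilt 0.11 q7 [-0.76  0.63  0.2   1.59 -0.15  0.93  1.18] w 0.545 F [-0.5  0.1  4.8]
delta cm [-0.02 -0.   -0.03] turn -0.0015
```

Emit:
step_arm([
  [[0,0,0,-0.15,0],[0,0,0,-0.15,0],[0,0,0,0,0],[0,0,0,0,0],[0,0,0,0,0],[0,0,0,0,0],[0,0,0,0,0],[0,0,0,0,0]],
])

```text
clock: 30.02
ee_pos: [0.5098, 0.3422, 0.0162]
orientation: [-0.178, 3.135, 0.002]
ft_force: [-5.1, -3.1, 19.4]
gripper_width: 0.545
```

```bash
python3 - <<'E'
from h import *
go(.5097,.3421,.016,6.4)
E
```

```text
t 30.02 p [0.5098 0.3422 0.0162] yaw 6.5 tilt 0.12 q7 [-0.76  0.63  0.2   1.59 -0.15  0.93  1.18] w 0.545 F [-5.1 -3.1 19.4]
delta cm [-0.01 -0.01 -0.02] turn -0.0017
```

Emit:
step_arm([
  [[0,0,0,0.3,0],[8.5,0,0,0,0],[8.5,0,0,0,0],[8.5,0,0,0,0],[8.5,0,0,1,0],[8.5,0,0,3,0],[8.5,0,0,4,0],[8.5,0,0,4,0]],
])

```text
clock: 30.68
ee_pos: [0.508, 0.3411, 0.1359]
orientation: [0.178, -3.134, 0.003]
ft_force: [0.3, 1.0, 0.1]
gripper_width: 0.995
```

Emit:
step_arm([
  [[8.5,0,-2.5,2,0],[0,-1,-3.5,2,0],[0,-1,-3.5,2,0],[0,-1,-3.5,0,0],[0,-1,-3.5,0,0],[0,-1,-2.5,0,0],[0,0,0,0,0],[0,0,0,0,0]],
])

```text
clock: 31.35
ee_pos: [0.4589, 0.1501, 0.1962]
orientation: [-0.172, 3.136, 0.001]
ft_force: [0.3, 0.4, 0.4]
gripper_width: 0.004
```

```bash
python3 - <<'E'
from h import *
snap('top','t21'); snap('wrist','w21'); snap('side','s21'); crop('t21',95,95,255,265,4.5)
go(.362,.078,.2,6.4)
E
```

```text
t 31.5 p [0.4592 0.1535 0.1957] yaw 6.62 tilt 0.06 q7 [-0.61  0.2   0.3   1.75 -0.06  1.2   1.39] w -0.001 F [0.8 0.5 0.7]
delta cm [-9.72 -7.55  0.43] turn -0.0038
```

View pics/t21.png

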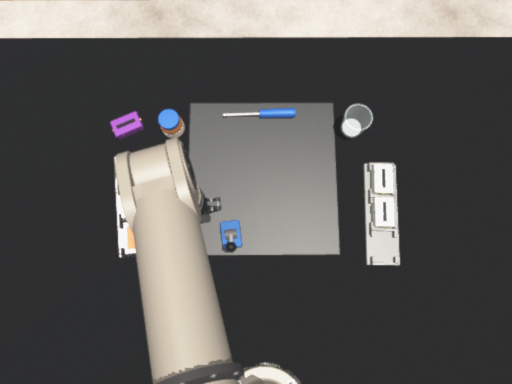

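View pics/t21_c95_95.png

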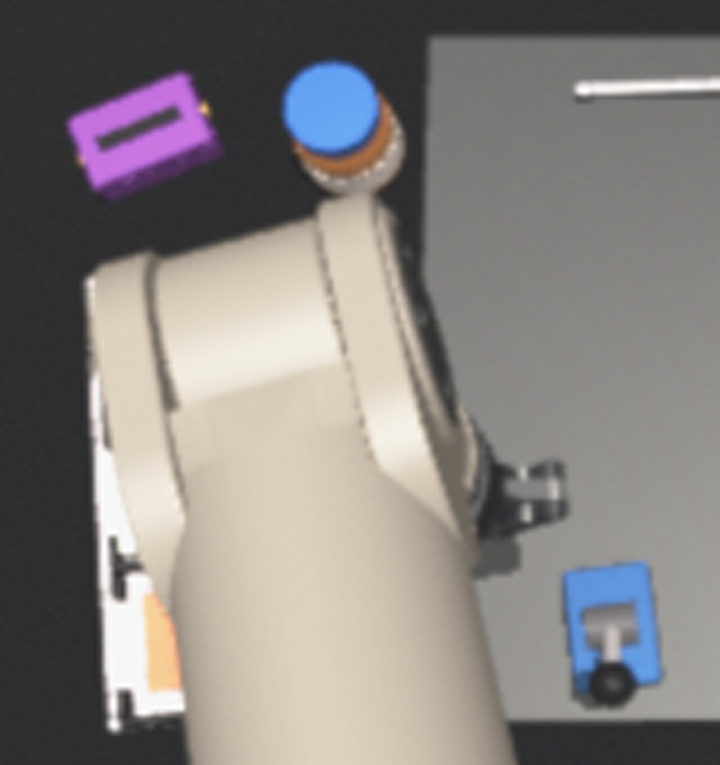

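View pics/w21.png

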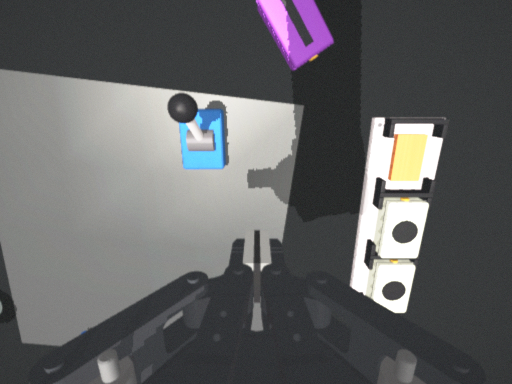

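View pics/s21.png

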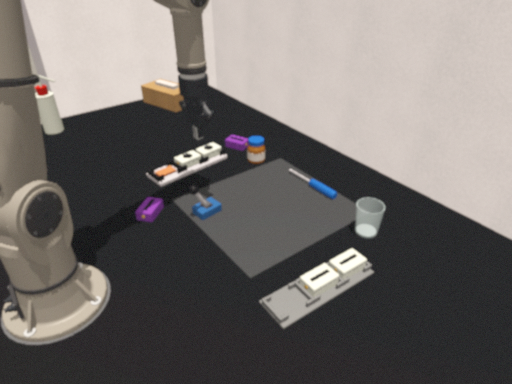

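```bash
python3 - <<'E'
from h import *
f=load('w21')
for n,u,v in [('rB',392,210),('rB',392,246),('rB tag',405,232),('rA',383,272),('rA tag',394,291),('dockfloor',430,160),('cu1',408,157),('base rail',372,170),('table',330,200)]: print(n,px(f,u,v))
print('rBc',px(f,405,232,.044),'rAc',px(f,394,291,.044))
b=px(f,182.5,107.5,.092); print('ball',b)
print('block', [px(f,u,v,.025).round(4) for u,v in [(181,168),(223,168),(222,110)]])
f=load('t21')
for n,u,v in [('bA',378,175),('bA',388,188),('bB',378,205),('bB',390,222),('floor',382,246),('tbl',350,200)]: print(n,px(f,u,v))
print('bAc',px(f,384,179,.038),'bBc',px(f,385,212,.038))
print('ball',px(f,612/4.5+94.6,684/4.5+94.6,.092))
E
```

```text
rB [0.48250772 0.3189295  0.04190557]
rB [0.53067842 0.33248884 0.04150365]
rB tag [0.50817545 0.34095315 0.04489283]
rA [0.5689817  0.33051731 0.04255544]
rA tag [0.59577285 0.35222868 0.04362922]
dockfloor [0.42190009 0.36591662 0.01164974]
cu1 [0.4198467  0.33083959 0.02274602]
base rail [0.44251008 0.29685608 0.01185128]
table [4.92055920e-01 2.55903028e-01 3.03219800e-04]
rBc [0.50856738 0.34155602 0.044     ] rAc [0.59550076 0.35196523 0.044     ]
ball [0.39002408 0.07783158 0.092     ]
block [array([0.4633, 0.0602, 0.025 ]), array([0.4576, 0.1107, 0.025 ]), array([0.3907, 0.1047, 0.025 ])]
bA [ 0.57982252 -0.30418463  0.03749615]
bA [ 0.54504862 -0.32834477  0.03696165]
bB [ 0.4997785  -0.2984085   0.04024256]
bB [ 0.45611714 -0.32784354  0.03606439]
floor [ 0.39668587 -0.31269073  0.00555354]
tbl [ 5.19877067e-01 -2.36231413e-01 -3.21049736e-04]
bAc [ 0.5689083  -0.31910769  0.038     ] bBc [ 0.48180819 -0.31603846  0.038     ]
ball [0.39215569 0.0783493  0.092     ]
```

Emit:
step_arm([
  [[0,-2.5,-2.0,0,0],[0,-2.5,-2.0,0,0],[0,-2.5,-2.0,0,0],[0,-2.4,-1.9,0,0],[0,0,0,0,0],[0,0,0,0,0],[0,0,0,0,0],[0,0,0,0,0]],
])

```text
clock: 32.17
ee_pos: [0.3612, 0.0742, 0.1959]
orientation: [-0.181, 3.135, -0.0]
ft_force: [0.6, 0.6, -0.5]
gripper_width: -0.002
```

```bash
python3 - <<'E'
from h import *
go(.358,.0742,.078,6.4)
E
```

```text
t 32.17 p [0.3612 0.0742 0.1959] yaw 6.61 tilt 0.07 q7 [-0.58 -0.05  0.32  2.02  0.02  1.17  1.42] w -0.002 F [ 0.6  0.6 -0.5]
delta cm [ -0.32   0.   -11.79] turn -0.0037
```

Emit:
step_arm([
  [[0,-0.4,0,0,0],[0,0,0,-1,0],[0,0,0,-2,0],[0,0,0,-2,0],[0,0,0,-1,0],[0,0,0,0,0],[0,0,0,0,0],[0,0,0,0,0]],
])

```text
clock: 32.83
ee_pos: [0.3569, 0.0732, 0.1362]
orientation: [-0.179, 3.135, 0.0]
ft_force: [-0.4, 0.7, 0.7]
gripper_width: 0.0
```

```bash
python3 - <<'E'
from h import *
go(.358,.0742,.078,6.4); snap('wrist','w22')
E
```

```text
t 32.83 p [0.3569 0.0732 0.1362] yaw 6.52 tilt 0.08 q7 [-0.58  0.01  0.33  2.12 -0.    1.01  1.44] w 0.0 F [-0.4  0.7  0.7]
delta cm [ 0.11  0.1  -5.82] turn -0.0021
```

View pics/w22.png

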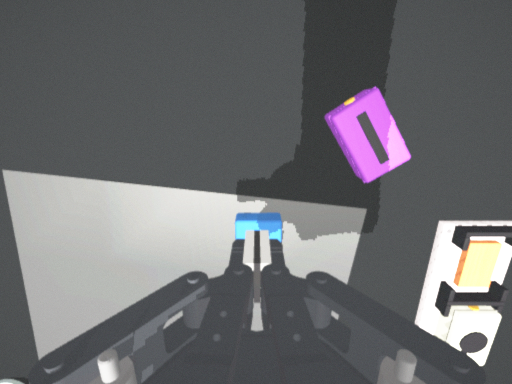

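Emit:
step_arm([
  [[0,0,0.1,-1,0],[0,0,0,-2,0],[0,0,0,-2,0],[0,0,0,-0.8,0],[0,0,0,0,0],[0,0,0,0,0],[0,0,0,0,0],[0,0,0,0,0]],
])

```text
clock: 33.55
ee_pos: [0.3572, 0.0742, 0.0786]
orientation: [-0.178, 3.134, 0.001]
ft_force: [0.1, 0.0, 0.5]
gripper_width: 0.0
```

```bash
python3 - <<'E'
from h import *
go(.443,.0842,.078,6.4)
E
```

```text
t 33.55 p [0.3572 0.0742 0.0786] yaw 6.5 tilt 0.16 q7 [-0.57  0.1   0.34  2.2  -0.05  0.84  1.48] w 0.0 F [0.1 0.  0.5]
delta cm [ 8.58  1.   -0.06] turn -0.0017
```

Modules are verified seated; now push the lever.

Emit:
step_arm([
  [[0,1.2,0.14,0,0],[0,1.2,0.14,0,0],[0,1.2,0.14,0,0],[0,1.2,0.14,0,0],[0,1.2,0.14,0,0],[0,1.2,0.14,0,0],[0,1.0,0.1,0,0],[0,0,0,0,0]],
])

```text
clock: 34.22
ee_pos: [0.4406, 0.0835, 0.0783]
orientation: [-0.178, 3.133, 0.0]
ft_force: [0.5, 0.0, -0.0]
gripper_width: -0.001
```

```bash
python3 - <<'E'
from h import *
go(.443,.0842,.078,6.4); snap('side','s23'); crop('s23',150,160,270,240,6)
E
```

```text
t 34.22 p [0.4406 0.0835 0.0783] yaw 6.49 tilt 0.19 q7 [-0.52  0.27  0.34  2.   -0.11  0.89  1.57] w -0.001 F [ 0.5  0.  -0. ]
delta cm [ 0.24  0.07 -0.03] turn -0.0015
```

View pics/s23_c150_160.png

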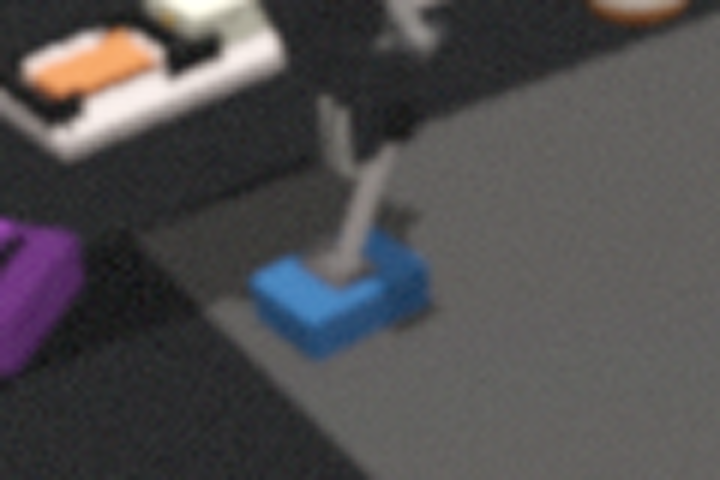

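Emit:
step_arm([
  [[0,0.4,0.05,0,0],[0,0.3,0.03,0,0],[0,0,0,0,0],[0,0,0,0,0],[0,0,0,0,0],[0,0,0,0,0],[0,0,0,0,0],[0,0,0,0,0]],
])

```text
clock: 34.93
ee_pos: [0.4421, 0.0838, 0.0771]
orientation: [0.178, -3.131, -0.0]
ft_force: [-5.2, -0.1, 2.7]
gripper_width: 0.003
```

Emit:
step_arm([
  [[0,0.3,0.03,0,0],[0,0,0,0,0],[0,0,0,0,0],[0,0,0,0,0],[0,0,0,0,0],[0,0,0,0,0],[0,0,0,0,0],[0,0,0,0,0]],
])

```text
clock: 35.6
ee_pos: [0.4422, 0.0839, 0.0765]
orientation: [0.178, -3.125, 0.0]
ft_force: [-9.0, -0.0, 6.4]
gripper_width: 0.003
```

```bash
python3 - <<'E'
from h import *
go(.443,.0842,.078,6.4)
E
```

```text
t 35.6 p [0.4422 0.0839 0.0765] yaw 6.51 tilt 0.67 q7 [-0.51  0.28  0.34  1.99 -0.12  0.9   1.58] w 0.003 F [-9.  -0.   6.4]
delta cm [0.08 0.03 0.15] turn -0.002
```

Emit:
step_arm([
  [[0,-1.0,-0.1,0,0],[0,-2,-0.2,0,0],[0,-2,-0.2,0,0],[0,0,0,1,0],[0,0,0,3,0],[0,0,0,4,0],[0,0,0,4,0],[0,0,0,2,0]],
])

```text
clock: 36.27
ee_pos: [0.4008, 0.0797, 0.2225]
orientation: [-0.177, 3.127, 0.004]
ft_force: [1.1, 0.1, -0.1]
gripper_width: 0.003
```

Emit:
step_arm([
  [[0,0,-3,0,0],[0,0,-3.5,0,0],[0,0,-3.5,0,0],[0,0,-3.5,0,0],[0,0,-3,0,0],[0,0,0,0,0],[0,0,0,0,0],[0,0,0,0,0]],
])

```text
clock: 36.93
ee_pos: [0.3982, -0.0851, 0.2176]
orientation: [-0.178, 3.135, 0.001]
ft_force: [0.2, 0.3, 0.1]
gripper_width: -0.003
```

```bash
python3 - <<'E'
from h import *
snap('top','t24'); snap('side','s24'); crop('s24',140,130,300,250,5); crop('t24',95,95,255,265,4.5)
go(.443,.0842,.078,6.4)
f=load('t24'); print(px(f,228,220,.092))
E
```

```text
t 37.03 p [ 0.3983 -0.0843  0.2175] yaw 6.64 tilt 0.05 q7 [-0.37  0.01  0.55  1.9  -0.01  1.23  1.87] w 0.0 F [-0.2  0.2 -0.4]
delta cm [  4.47  16.85 -13.95] turn -0.0042
[0.45634399 0.08514198 0.092     ]
```

View pics/t24.png

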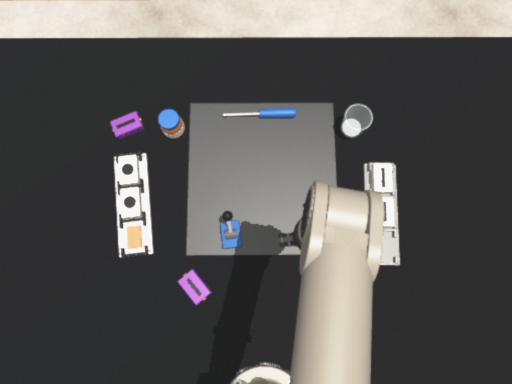

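View pics/t24_c95_95.png

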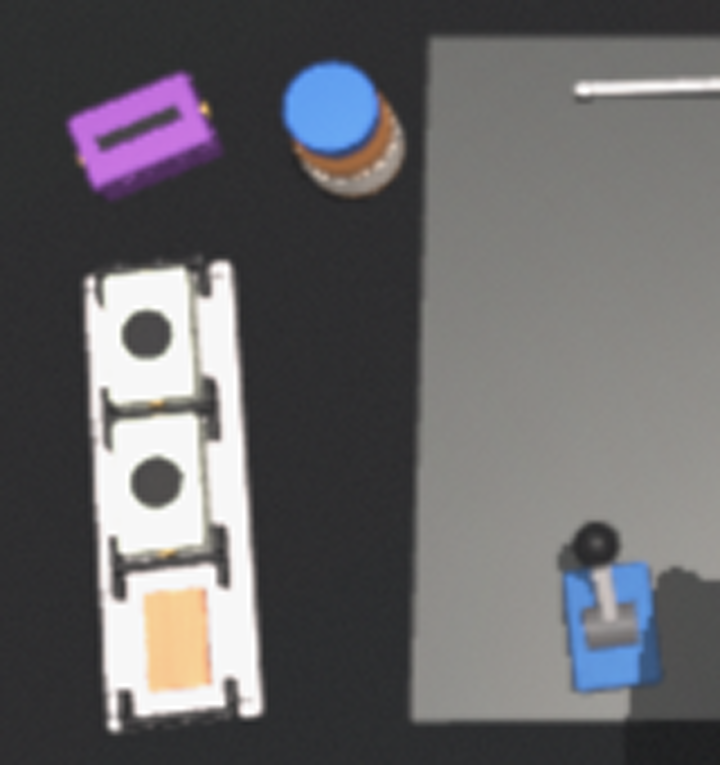

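View pics/s24_c140_130.png

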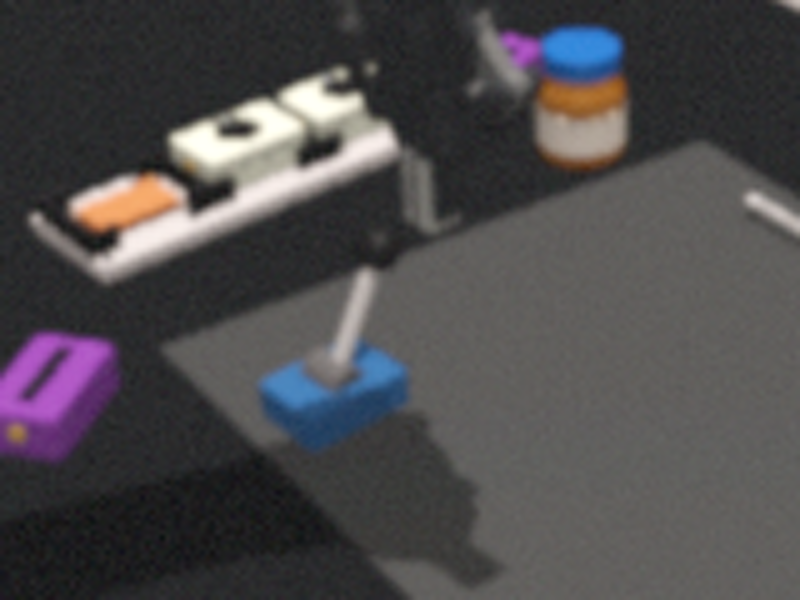

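```bash
python3 - <<'E'
from h import *
f=load('t24'); a=px(f,596/4.5+94.6,543/4.5+94.6,.092); print(a)
print('rA',px(f,147/4.5+94.6,333/4.5+94.6,.044),'rB',px(f,156.5/4.5+94.6,482/4.5+94.6,.044))
for u,v in [(121,161),(133,162),(128,180),(124,196),(134,197),(130,212)]: print(px(f,u,v))
E
```

```text
[0.46793945 0.08756991 0.092     ]
rA [0.59769508 0.35193736 0.044     ] rB [0.51019634 0.34164782 0.044     ]
[0.61843954 0.36972284 0.04318662]
[0.61503291 0.3375136  0.04546231]
[0.56755952 0.3487703  0.04261036]
[0.52564943 0.35718848 0.04114127]
[0.52335359 0.33197912 0.03874754]
[0.48397248 0.33948283 0.04106086]
```

```bash
python3 -c "
from h import *
crop('s24',250,180,410,330,4)"
```

```text
(no output)
```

View pics/s24_c250_180.png

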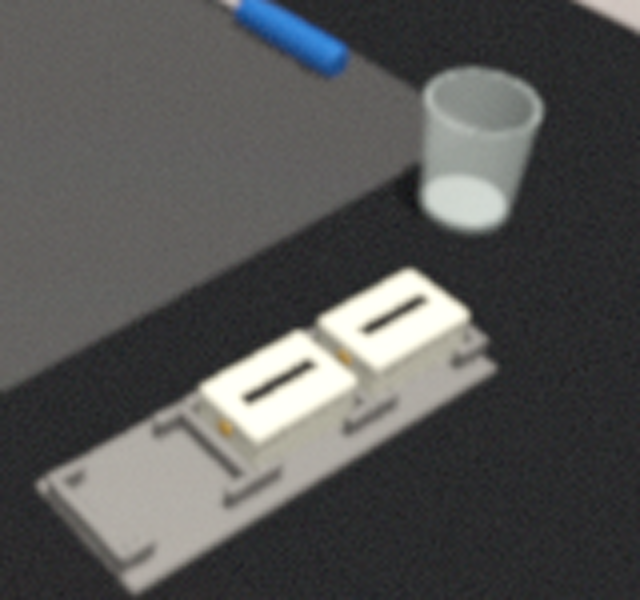

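```bash
python3 -c "
from h import *
print(ctrl.hand_in())"
```

```text
the job is handed in; nothing more can be done
None
```

The job is done and handed in at about 37 s of robot time. No verdict was reported, so the results below are from my own checks.

- **Modules:** There were four on the bench. The two with the round tag are in nests 2 and 3 of the dock. Each was pressed until the height stopped changing and the wrist force rose to about 18 N. The two with the bar tag are flat in pockets 2 and 3 of the tray.
- **Lever:** I threw it to on after checking the modules, and pushed until it met its stop. The ball ended about 76 mm further over; full travel should be 77 mm.
- **Seating in the last pictures:** The dock modules' tops measured about 42 mm above the bench, as expected for fully home. Their centres were within about 2 mm of the nest centres. The tray modules' tops measured about 37 mm against 36 mm expected, with centres within about 2 mm.
- **Bystanders:** The beaker, jar, screwdriver and purple look-alikes look unmoved. The arm ended clear of everything.

**Disagreements:** The top and wrist cameras differed by up to 2 mm in position. Single depth readings scattered by 2–4 mm, so I relied on several readings and on the contact force.

**Limited last check:** After the lever was thrown, the arm partly hid the tray from the top camera. I confirmed the tray modules then only by eye in the side picture, where both lay flat in their pockets.

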